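Set up the wire-bending jig

TASK

Set up the wire-bending jig: first press every bronze bushing on the bench into a bore of the jig, one to a bore, fully home so that its shoulder sits flush on the block. Then take the two spring clamps off the wooden rack and clip one upright onto each bright land of the jig's fence, astride its top edge with the jaws well down and biting, as wire stops. Leave the hammer, the tin and the bench block where they are.

Things in the scene. Friction and masses are not known exactly. Their poses are not given: they have to be found in the camera images.
- bush1: Bronze shouldered bushing, one of up to four alike (absent: None), standing on its sleeve; 65 mm tall, about 400 g. From below: sleeve 40 mm diameter, 26 mm long, foot chamfered (lowest 3 mm); shoulder 56 mm diameter, 9 mm thick (26 to 35 mm up); gripping neck 30 mm diameter (35 to 65 mm up). Origin: centre of the foot; z up its axis to the neck.
- bush2: Bronze shouldered bushing, one of up to four alike (absent: None), standing on its sleeve; 65 mm tall, about 400 g. From below: sleeve 40 mm diameter, 26 mm long, foot chamfered (lowest 3 mm); shoulder 56 mm diameter, 9 mm thick (26 to 35 mm up); gripping neck 30 mm diameter (35 to 65 mm up). Origin: centre of the foot; z up its axis to the neck.
- bush3: Bronze shouldered bushing, one of up to four alike (absent: None), standing on its sleeve; 65 mm tall, about 400 g. From below: sleeve 40 mm diameter, 26 mm long, foot chamfered (lowest 3 mm); shoulder 56 mm diameter, 9 mm thick (26 to 35 mm up); gripping neck 30 mm diameter (35 to 65 mm up). Origin: centre of the foot; z up its axis to the neck.
- bush4: Bronze shouldered bushing, one of up to four alike (absent: None), standing on its sleeve; 65 mm tall, about 400 g. From below: sleeve 40 mm diameter, 26 mm long, foot chamfered (lowest 3 mm); shoulder 56 mm diameter, 9 mm thick (26 to 35 mm up); gripping neck 30 mm diameter (35 to 65 mm up). Origin: centre of the foot; z up its axis to the neck.
- jig: Fixed grey steel wire-bending jig: block 130 mm (x) by 300 mm (y) by 34 mm tall with four bores in a row along y, and along its far (+x) edge a dark upright fence 10 mm thick (x), 300 mm long, 46 mm tall above the block (top 80 mm above the bench), centre plane at x = +55 mm. Origin: centre of the underside, on the bench.
- bore0 (a point): Centre of a bore's mouth (34 mm above the bench), axes as the jig's; four alike, 72 mm apart, 80 mm in front of the fence. Through bore, 41 mm diameter; sprung noses on its +y and -y sides grip the sleeve from about 10 mm depth: it needs a downward push of about 5 to 18 N until the shoulder lies on the block (foot then 26 mm below the mouth, neck top 39 mm above it).
- bore1 (a point): Centre of a bore's mouth (34 mm above the bench), axes as the jig's; four alike, 72 mm apart, 80 mm in front of the fence. Through bore, 41 mm diameter; sprung noses on its +y and -y sides grip the sleeve from about 10 mm depth: it needs a downward push of about 5 to 18 N until the shoulder lies on the block (foot then 26 mm below the mouth, neck top 39 mm above it).
- bore2 (a point): Centre of a bore's mouth (34 mm above the bench), axes as the jig's; four alike, 72 mm apart, 80 mm in front of the fence. Through bore, 41 mm diameter; sprung noses on its +y and -y sides grip the sleeve from about 10 mm depth: it needs a downward push of about 5 to 18 N until the shoulder lies on the block (foot then 26 mm below the mouth, neck top 39 mm above it).
- bore3 (a point): Centre of a bore's mouth (34 mm above the bench), axes as the jig's; four alike, 72 mm apart, 80 mm in front of the fence. Through bore, 41 mm diameter; sprung noses on its +y and -y sides grip the sleeve from about 10 mm depth: it needs a downward push of about 5 to 18 N until the shoulder lies on the block (foot then 26 mm below the mouth, neck top 39 mm above it).
- land_left (a point): Centre, on the fence's top edge (80 mm above the bench), of the bright ground land at the left (+y) end of the fence; axes as the jig's. The land is 60 mm long along y, on both faces of the fence, full height.
- land_right (a point): Centre, on the fence's top edge (80 mm above the bench), of the bright ground land at the right (-y) end of the fence; axes as the jig's. The land is 60 mm long along y, on both faces of the fence, full height.
- rack: Fixed wooden clamp rack: foot 70 x 180 x 12 mm and an upright rail 10 mm thick (x), 170 mm long (y), top 70 mm above the bench. Origin: centre of the underside. The clamps sit on the rail, jaw tips 30 mm below its top.
- clamp1: Peg-type steel spring clamp, one of two alike, 30 mm wide (y), 100 mm tall, 160 g, upright on the rack rail at first. Origin: midway between the jaw tips, at their lower end; z up to the tails; jaws open along x. Rubber jaw pads: lowest 16 mm. Pivot pin 50 mm up, 12 mm thick. Above it two flat tails flare, outer faces 34 mm apart 60 mm up, 61 mm apart at the top. The pose is that of the +x leg.
- clamp2: Peg-type steel spring clamp, one of two alike, 30 mm wide (y), 100 mm tall, 160 g, upright on the rack rail at first. Origin: midway between the jaw tips, at their lower end; z up to the tails; jaws open along x. Rubber jaw pads: lowest 16 mm. Pivot pin 50 mm up, 12 mm thick. Above it two flat tails flare, outer faces 34 mm apart 60 mm up, 61 mm apart at the top. The pose is that of the +x leg.
- clamp1_leg (a joint): Hinge of the clamp, rad: 0 when the jaws bite a 10 mm edge, -0.12 shut on nothing, +0.6 fully open (stop). Squeezing the tails together along x (5 to 11 N) opens the jaws to a gape of about 40 mm; the tails are then nearly parallel, about 30 mm over their outer faces, each leg tilted about 0.3 rad about y. The spring shuts the jaws when the squeeze ends.
- clamp2_leg (a joint): Hinge of the clamp, rad: 0 when the jaws bite a 10 mm edge, -0.12 shut on nothing, +0.6 fully open (stop). Squeezing the tails together along x (5 to 11 N) opens the jaws to a gape of about 40 mm; the tails are then nearly parallel, about 30 mm over their outer faces, each leg tilted about 0.3 rad about y. The spring shuts the jaws when the squeeze ends.
- hammer: Hammer lying on the bench, 240 mm; leave it alone.
- tin: Open steel tin, 70 mm diameter, 80 mm tall, on the bench; leave it alone.
- anvil: Loose steel bench block, 90 x 70 x 50 mm; leave it alone.
There are look-alikes about, which are no part of the job. Leave any green or turquoise look-alike of the bush3 alone. What is shaped like the bush2 but purple is not meant.

How it is judged:
By the outcome, as a careful person would: the job done as asked, in the order asked, and still so for the second after the job is handed in, with the robot touching nothing.
Of bush1, bush2, bush3, bush4 only 3 to 4 are there at a start; the rules pass over those that are not, and their reading is None.
At some moment in a run one of bush1, bush2, bush3, bush4 may be knocked a few centimetres aside while the robot is not near it.
It also fails if it takes over 200 s, if anything falls off the work surface, if the arm or the gripper's body presses on something with over 40 N, if the wrist force passes 120 N, or if a joint passes its speed limit or range.

ROBOT

A 6-joint arm with a two-finger parallel gripper is mounted at the origin on the work surface. World frame = base frame: x ahead of the robot, y to its left, z up, the work surface at z = 0. Lengths are in m, angles in rad, forces in N, time in s.
With the tool pointing down it reaches from about 0.35 to 0.775 m from the base axis. Payload 7.3 kg.
Tool frame: the origin (TCP) lies at the very end of the fingers, on their centre line; the grasp point (between the pads) lies 19 mm behind it (robot.pinch_z is the distance from the TCP to the grasp point, in m); z points along the fingers, y is the line along which they close (so a half turn about z gives the same grasp; the last joint's range is limited). The gripper opens to 92 mm and grips with 3 to 60 N. Pads are 19 mm wide; open, the fingers measure 130 mm over their backs; the gripper's body (75 mm by 190 mm) begins 47 mm behind the grasp point.
Start: joints at [1.124, 0.342, 1.524, -0, 1.275, -0.146], TCP at [0.156, 0.501, 0.227] pointing down, gripper open.
Joint ranges: [-2.53, 2.53], [-0.77, 2.02], [0.04, 2.7], [-1, 4.14], [0.28, 2.66], [-3.11, 3.11]. Speed limits (rad/s): [2.57, 2.57, 3.14, 3.14, 3.14, 3.14].

INTERFACE

Orientations are given as [roll, pitch, yaw] about the fixed x, y, z axes, in that order (R = Rz(yaw) Ry(pitch) Rx(roll)).
In Python, from cell import robot gives the robot as it stands.
- The arm moves only by the tool move_arm, never from a script. Its argument "motion" is a list of rows, each a list of 6 numbers: the shift along the tool's x, y, z in units of 0.1 m (1.0 is 0.1 m), then the turn, a rotation vector about the tool's x, y, z in units of pi rad (1.0 is pi rad). In form: [[dx, dy, dz, rx, ry, rz], ...]. A call has 1 to 12 rows; each row is the pose to reach, as a shift and turn from the pose commanded when the call began, along the tool's axes at that moment, turning the shorter way round; what a row does not reach only later rows make up. A row lasts 1/8 s, in which the tool goes at most 62.5 mm and 10.7 degrees, less where a joint would pass 70% of its speed; a pose out of reach is approached as far as the arm can. A call with a number of a shift or a turn outside -1 to 1 is refused whole. A call with a gripper value outside its range is refused whole. "fingers" is the opening, from -1 (shut) to 1 (fully open), set as the call begins (left out, the last holds). The fingers move at their own pace and stop on an object; "newtons" is the grip in N (left out, the last holds). Time passes only in rows, so rows that repeat a pose let the fingers close. It gives the time, the measured TCP pose, the force, the opening and the grip force at its end, in the units of the state.
- robot.observe(): the state, without advancing time (a new reading comes with each control period).
- robot.read_camera(name): name is "scene" or "side" or "wrist"; returns a dict with "image" (400x640x3 uint8, red, green, blue), "range_z" (400x640 float32, m along the optical axis (not along the pixel's ray), 0 where there is no reading), "vfov" (degrees; the focal length in pixels is half the picture's height over the tangent of half this angle, whatever the lens; pixels are square), "cx", "cy" (the principal point, pixels), "extrinsics" (4x4, takes a point from camera to world coordinates); the wrist camera has in their place "hand_eye" (4x4, takes a point from camera to tool coordinates, whose origin is the TCP and whose axes are the flange's). Camera axes: x right, y up, looking along -z (the intrinsics and any distortion apply to the point x, -y, -z); pixel columns grow to the right and rows downward; lengths in m; the calibration is good to about 2 mm. A picture is of the moment at which its call begins: read the wrist's pose just before it.
- robot.hand_in(): hands the job in; it is judged then, once.
The state is a dict: "time": time; "qpos": joint angles; "qvel": joint speeds; "joint_efforts": joint torques, N m; "tool_pos": TCP position; "tool_rot": TCP orientation; "contact_force": force on the tool from outside, world axes, zero at the start; "torque": the same for the moment, N m; "opening": finger opening in m; "grip_force": force on a finger pad.
Only numpy, scipy, OpenCV 4.12 (cv2) and the standard library are available. Lean on these libraries where they do the work, as an engineer would, in place of code of your own. Each camera call takes 0.05 s, during which the arm holds its last target. There are 200 camera calls.

## Working session

There is one attempt and no reset: what is moved stays moved. The work goes in short steps, Python scripts to look and compute and a tool call to move; the robot and the scene stay as the last step left them, time stands still between calls to the robot, and variables do not carry over. Pictures are saved under pics/ and viewed, at most 14 in all, crops included, and the job is handed in when it is done.

Besides the shell and the picture viewer there is one more tool, called after ">>>" as name([rows], argument=value, ...), one row to a line, values as JSON. move_arm: Moves the arm, as the interface text tells. Shifts and turns lie within -1 to 1; 1 stands for 0.1 m of shift or pi rad of turn. Its arguments: {"type":"object","properties":{"motion":{"type":"array"},"fingers":{"type":"number"},"newtons":{"type":"number"}},"required":["motion"]}

```bash
ls; mkdir -p pics; cat > h.py <<'E'
import numpy as np, cv2
from cell import robot
from scipy.spatial.transform import Rotation as R
def tool():
    s=robot.observe(); T=np.eye(4); T[:3,:3]=R.from_euler('xyz',s['tool_rot']).as_matrix(); T[:3,3]=s['tool_pos']; return T
def cloud(name):
    T0=tool(); c=robot.read_camera(name); z=c['range_z']; h,w=z.shape
    f=h/2/np.tan(np.radians(c['vfov'])/2)
    u,v=np.meshgrid(np.arange(w),np.arange(h))
    P=np.stack([(u-c['cx'])/f*z,-(v-c['cy'])/f*z,-z],-1)
    E=c['extrinsics'] if 'extrinsics' in c else T0@c['hand_eye']
    W=P@E[:3,:3].T+E[:3,3]; W[z==0]=np.nan
    return c,W
def save(img,name): cv2.imwrite('pics/'+name,img[:,:,::-1])
E
python3 - <<'E'
from h import *
print(robot.observe())
for n in('scene','side','wrist'):
    c,W=cloud(n); save(c['image'],n+'0.png'); np.savez('/tmp/'+n+'.npz',W=W,I=c['image']); print(n,{k:v for k,v in c.items() if k not in('image','range_z')}, np.nanmin(W,(0,1)),np.nanmax(W,(0,1)))
E
```

```text
pics
{'time': 0.0, 'qpos': array([ 1.12402052e+00,  3.42724399e-01,  1.52502734e+00, -3.61577749e-05,
        1.27539086e+00, -1.46013856e-01]), 'qvel': array([-6.92450186e-05, -1.93668005e-04, -1.25899191e-04, -1.81402131e-04,
       -1.95333101e-03,  3.46770401e-04]), 'joint_efforts': array([-2.58965163e-03, -4.31220603e+01, -2.44228131e+01,  7.15872017e-02,
        5.55862812e-02, -2.10900348e-04]), 'tool_pos': array([0.1553468 , 0.50105929, 0.22604049]), 'tool_rot': array([-3.14005417e+00, -1.91303653e-04,  2.84084111e+00]), 'contact_force': array([-0.21414118, -0.21432324, -0.46414521]), 'torque': array([ 0.01804517, -0.00683845, -0.04507376]), 'grip_force': 0.0, 'opening': 0.09195428061255019}
scene {'vfov': 55.86723095520606, 'cx': 319.1026201769033, 'cy': 198.41255631947504, 'extrinsics': array([[ 5.75515334e-01, -4.27549750e-01,  6.97125033e-01,
         1.31784079e+00],
       [ 8.17790921e-01,  3.00539390e-01, -4.90809622e-01,
        -5.70199854e-01],
       [ 3.31998712e-04,  8.52570986e-01,  5.22611331e-01,
         6.83230950e-01],
       [ 0.00000000e+00,  0.00000000e
[... 351 characters left out ...]
 0.01342899,  0.8009702 ,  0.59855359,  0.70328511],
       [ 0.        ,  0.        ,  0.        ,  1.        ]])} [-0.26715421 -0.75623069 -0.41001021] [1.354761   1.7533559  0.55543781]
wrist {'vfov': 69.45763174358791, 'cx': 321.0770484519437, 'cy': 195.64894801534334, 'hand_eye': array([[ 1.41723455e-03,  9.66666676e-01,  2.56034232e-01,
         6.88775048e-02],
       [ 9.99998983e-01, -1.32865036e-03, -5.18958240e-04,
        -4.93899912e-04],
       [-1.61479661e-04,  2.56034707e-01, -9.66667576e-01,
        -1.58569847e-01],
       [ 0.00000000e+00,  0.00000000e+00,  0.00000000e+00,
         1.00000000e+00]])} [-0.15132927  0.02787332 -0.7552773 ] [0.93063885 1.62837771 0.34543866]
```

View pics/scene0.png

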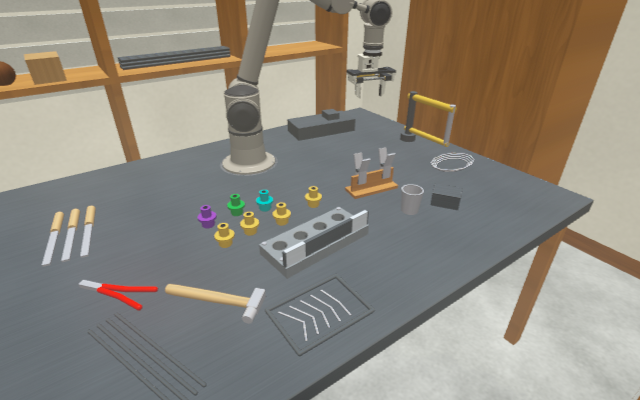

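View pics/side0.png

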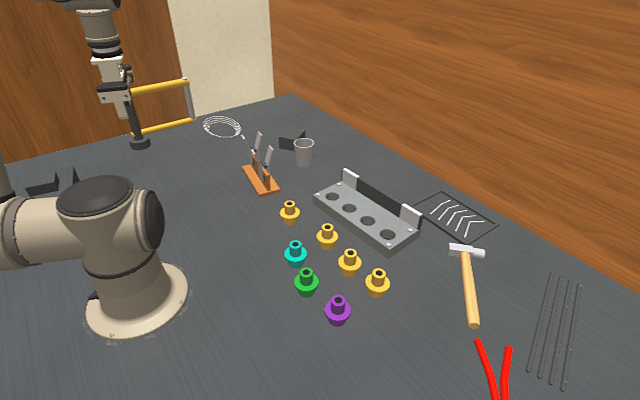

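The pictures show four bronze bushings, at scene (224,235), (250,223), (282,213), (313,196). The jig is at (315,238), the rack with two clamps at (371,180), and the look-alikes are purple, green and turquoise.

```bash
python3 - <<'E'
from h import *
for n in('scene','side'):
    d=np.load('/tmp/'+n+'.npz'); W,I=d['W'],d['I']; hsv=cv2.cvtColor(I,cv2.COLOR_RGB2HSV)
    box=(W[...,0]>0.2)&(W[...,0]<0.9)&(abs(W[...,1])<0.6)&(W[...,2]>-.02)&(W[...,2]<.2)
    m=box&(hsv[...,0]>14)&(hsv[...,0]<28)&(hsv[...,1]>120)&(W[...,2]>.005)
    k,L,st,ce=cv2.connectedComponentsWithStats(m.astype(np.uint8))
    for i in range(1,k):
        if st[i,4]<100: continue
        p=W[L==i]; t=p[p[:,2]>.058]; s=p[(p[:,2]>.03)&(p[:,2]<.039)]
        print(n,ce[i].round(),st[i,4],'zmax',p[:,2].max().round(4),'neck',t[:,:2].min(0).round(4),t[:,:2].max(0).round(4) if len(t) else 0,'sh',s[:,:2].min(0).round(4) if len(s) else 0,s[:,:2].max(0).round(4) if len(s) else 0)
    q=box&(abs(W[...,2]-.034)<.005)
    grey=hsv[...,1]<60
    k,L,st,ce=cv2.connectedComponentsWithStats((q&grey).astype(np.uint8))
    i=1+np.argmax(st[1:,4]); p=W[L==i]; print('block',ce[i],st[i,4],cv2.minAreaRect((p[:,:2]*1000).astype(np.float32)),np.median(p[:,2]))
    fb=cv2.boxPoints(cv2.minAreaRect((p[:,:2]*1000).astype(np.float32))); print(fb.round(1).tolist())
    u0,v0=ce[i]; uu,vv=np.meshgrid(np.arange(640),np.arange(400))
    f=W[box&(abs(W[...,2]-.08)<.004)&(np.hypot(uu-u0,vv-v0)<90)]
    print('fence',len(f),cv2.boxPoints(cv2.minAreaRect((f[:,:2]*1000).astype(np.float32))).round(1).tolist())
    c,Wx=(I,W)
    print('benchz',np.nanmedian(W[box&(W[...,2]<.01)][:,2]))
E
```

```text
Traceback (most recent call last):
ValueError: zero-size array to reduction operation minimum which has no identity
```

```bash
cat > seg.py <<'E'
from h import *
def bushes(W,I,minpx=60):
    hsv=cv2.cvtColor(I,cv2.COLOR_RGB2HSV)
    m=(W[...,0]>0.2)&(W[...,0]<0.9)&(abs(W[...,1])<0.6)&(W[...,2]>.02)&(W[...,2]<.09)&(hsv[...,0]>14)&(hsv[...,0]<28)&(hsv[...,1]>120)
    k,L,st,ce=cv2.connectedComponentsWithStats(m.astype(np.uint8)); out=[]
    for i in range(1,k):
        if st[i,4]<minpx: continue
        p=W[L==i]; zm=np.percentile(p[:,2],97); t=p[p[:,2]>zm-.006]
        (x,y),r=cv2.minEnclosingCircle((t[:,:2]*1000).astype(np.float32))
        print('bush px',ce[i].round(),st[i,4],'z',zm.round(4),'neck c',round(x,1),round(y,1),'r',round(r,1))
def rect(p): return cv2.boxPoints(cv2.minAreaRect((p[:,:2]*1000).astype(np.float32))).round(1).tolist()
E
python3 - <<'E'
from seg import *
for n in('scene','side'):
    d=np.load('/tmp/'+n+'.npz'); W,I=d['W'],d['I']; hsv=cv2.cvtColor(I,cv2.COLOR_RGB2HSV)
    print(n); bushes(W,I)
    box=(W[...,0]>0.2)&(W[...,0]<0.95)&(abs(W[...,1])<0.6)
    uv=(315,238) if n=='scene' else (365,215)
    uu,vv=np.meshgrid(np.arange(640),np.arange(400)); near=(abs(uu-uv[0])<62)&(abs(vv-uv[1])<45)
    p=W[box&near&(abs(W[...,2]-.034)<.005)&(hsv[...,1]<60)]; print('block',len(p),np.median(p[:,2]),rect(p))
    f=W[box&near&(abs(W[...,2]-.08)<.004)]; print('fence',len(f),rect(f), f[:,2].max())
    g=W[box&near&(hsv[...,2]<75)&(abs(W[...,2]-.034)<.03)]
    uv=(371,172) if n=='scene' else (260,168)
    near=(abs(uu-uv[0])<32)&(abs(vv-uv[1])<40)
    r=W[box&near&(abs(W[...,2]-.012)<.005)&(hsv[...,1]>100)]; print('rackfoot',len(r),rect(r))
    r=W[box&near&(abs(W[...,2]-.070)<.004)&(hsv[...,1]>100)]; print('rail',len(r),rect(r))
    r=W[box&near&(W[...,2]>.075)&(W[...,2]<.2)]
    c=W.copy(); mm=box&near&(W[...,2]>.09)&(W[...,2]<.2)
    k,L,st,ce=cv2.connectedComponentsWithStats(mm.astype(np.uint8))
    for i in range(1,k):
        if st[i,4]>20: p=W[L==i]; print('tail',ce[i],st[i,4],p.min(0).round(3),p.max(0).round(3),p.mean(0).round(3),rect(p))
    print('benchz',np.nanmedian(W[box&(abs(W[...,1])<.4)&(W[...,2]<.01)][:,2]))
E
```

```text
scene
bush px [377. 180.] 84 z 0.0519 neck c 463.6 267.5 r 28.9
bush px [313. 195.] 174 z 0.0643 neck c 428.4 30.8 r 15.6
bush px [281. 212.] 206 z 0.0633 neck c 453.1 -105.8 r 15.5
bush px [249. 222.] 229 z 0.0641 neck c 443.9 -208.8 r 15.5
bush px [224. 234.] 257 z 0.0635 neck c 453.6 -293.5 r 15.3
block 1513 0.03219545190096207 [[438.1000061035156, 60.20000076293945], [460.5, -240.8000030517578], [682.0999755859375, -224.3000030517578], [659.7000122070312, 76.69999694824219]]
fence 309 [[638.7999877929688, 75.69999694824219], [663.0, -224.0], [677.0999755859375, -222.89999389648438], [652.9000244140625, 76.80000305175781]] 0.08148961380976594
rackfoot 331 [[408.1000061035156, 182.8000030517578], [479.5, 167.1999969482422], [519.2000122070312, 348.29998779296875], [447.79998779296875, 363.8999938964844]]
rail 44 [[439.20001220703125, 184.10000610351562], [451.3999938964844, 182.3000030517578], [476.5, 349.3999938964844], [464.3999938964844, 351.20001220703125]]
tail [385.65365854 156.96097561] 205 [0.436 0.297 0.09 ] [0.499 0.337 0.14 ] [0.466 0.315 0.115] [[433.6000061035156, 303.
[... 907 characters left out ...]
2], [675.4000244140625, -225.39999389648438], [651.5999755859375, 62.900001525878906]] 0.08390029138521993
rackfoot 441 [[405.70001220703125, 178.5], [474.79998779296875, 167.3000030517578], [504.8999938964844, 351.5], [435.79998779296875, 362.70001220703125]]
rail 64 [[406.6000061035156, 19.899999618530273], [428.20001220703125, 16.100000381469727], [480.79998779296875, 315.29998779296875], [459.1000061035156, 319.1000061035156]]
tail [260.14035088 150.52339181] 342 [0.417 0.196 0.091] [0.497 0.334 0.145] [0.459 0.256 0.115] [[413.29998779296875, 201.89999389648438], [473.70001220703125, 191.0], [498.29998779296875, 327.5], [437.8999938964844, 338.3999938964844]]
benchz 0.001098040950299639
```

```bash
python3 - <<'E'
import cv2
a=cv2.imread('pics/scene0.png')[140:270,190:390]; b=cv2.imread('pics/side0.png')[120:260,220:430]
a=cv2.resize(a,(600,390),interpolation=2); cv2.imwrite('pics/crop1.png',a)
b=cv2.resize(b,None,fx=3,fy=3,interpolation=2); cv2.imwrite('pics/crop2.png',b)
E
```

```text
(no output)
```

View pics/crop1.png

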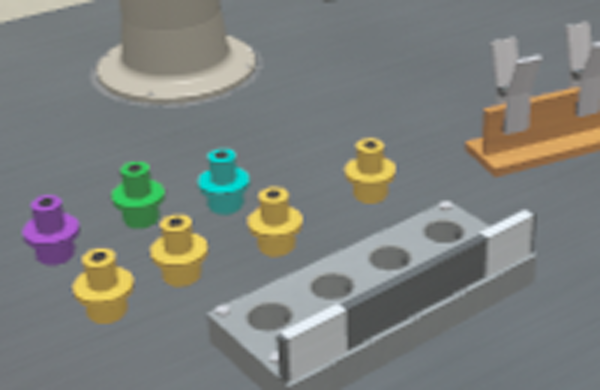

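Next I move to a look-down pose above the jig, at about (0.56, -0.1), with tool yaw turned to the jig's (about 4.6°).

>>> move_arm([
  [-0.95, -0.76, -0.5, 0, 0, 0.379],
  [-0.95, -0.76, -0.5, 0, 0, 0.379],
  [-0.95, -0.76, -0.5, 0, 0, 0.379],
  [-0.95, -0.76, -0.5, 0, 0, 0.379],
  [-0.95, -0.76, -0.5, 0, 0, 0.379],
  [-0.95, -0.76, -0.5, 0, 0, 0.379],
  [-0.95, -0.76, -0.5, 0, 0, 0.379],
  [-0.95, -0.76, -0.5, 0, 0, 0.379],
  [-0.95, -0.76, -0.5, 0, 0, 0.379],
])

```text
time: 1.27
tool_pos: [0.2237, 0.4006, 0.2766]
tool_rot: [-3.141, 0.0, 1.651]
contact_force: [0.3, 0.5, -0.2]
opening: 0.0917
grip_force: 0.0
```

>>> move_arm([
  [-0.9, 0.5, 0, 0, 0, 0],
  [-0.9, 0.5, 0, 0, 0, 0],
  [-0.9, 0.5, 0, 0, 0, 0],
])

```text
time: 1.65
tool_pos: [0.2818, 0.3134, 0.2768]
tool_rot: [3.141, 0.0, 1.647]
contact_force: [-0.5, 0.8, 0.2]
opening: 0.0921
grip_force: 0.0
```

>>> move_arm([
  [-0.9, 0.5, 0, 0, 0, 0],
  [-0.9, 0.5, 0, 0, 0, 0],
  [-0.9, 0.5, 0, 0, 0, 0],
])

```text
time: 2.02
tool_pos: [0.3386, 0.2283, 0.2767]
tool_rot: [3.141, -0.0, 1.648]
contact_force: [0.3, 0.9, 0.4]
opening: 0.0916
grip_force: 0.0
```

>>> move_arm([
  [-0.9, 0.5, 0, 0, 0, 0],
  [-0.9, 0.5, 0, 0, 0, 0],
  [-0.9, 0.5, 0, 0, 0, 0],
])

```text
time: 2.4
tool_pos: [0.3954, 0.1431, 0.2765]
tool_rot: [-3.141, -0.0, 1.648]
contact_force: [0.3, 0.0, -0.4]
opening: 0.0918
grip_force: 0.0
```

>>> move_arm([
  [-0.9, 0.5, 0, 0, 0, 0],
  [-0.9, 0.5, 0, 0, 0, 0],
  [-0.9, 0.5, 0, 0, 0, 0],
])

```text
time: 2.78
tool_pos: [0.4523, 0.0579, 0.2763]
tool_rot: [-3.141, -0.001, 1.649]
contact_force: [-0.2, 0.3, -0.6]
opening: 0.0921
grip_force: 0.0
```

>>> move_arm([
  [-0.9, 0.5, 0, 0, 0, 0],
  [-0.9, 0.5, 0, 0, 0, 0],
  [-0.9, 0.5, 0, 0, 0, 0],
])

```text
time: 3.15
tool_pos: [0.5092, -0.0274, 0.2762]
tool_rot: [-3.141, -0.001, 1.649]
contact_force: [0.2, 1.5, -0.7]
opening: 0.0914
grip_force: 0.0
```

>>> move_arm([
  [-0.9, 0.5, 0.5, 0, 0, 0],
  [-0.9, 0.5, 0.5, 0, 0, 0],
  [-0.9, 0.5, 0.5, 0, 0, 0],
  [-0.9, 0.5, 0.5, 0, 0, 0],
])

```text
time: 3.65
tool_pos: [0.5652, -0.1113, 0.2271]
tool_rot: [-3.141, -0.001, 1.652]
contact_force: [-0.4, 0.5, -0.2]
opening: 0.092
grip_force: 0.0
```

```bash
python3 - <<'E'
from seg import *
s=robot.observe();print(s['time'],s['tool_pos'],s['tool_rot'],s['qpos'])
c,W=cloud('wrist'); I=c['image']; save(I,'w1.png'); np.savez('/tmp/w1.npz',W=W,I=I)
bushes(W,I)
box=(W[...,0]>0.45)&(W[...,0]<0.75)&(W[...,1]<.15)&(W[...,1]>-.3)
f=W[box&(abs(W[...,2]-.08)<.006)]; print('fence',len(f),rect(f),np.median(f[:,2]))
f=W[box&(abs(W[...,2]-.034)<.006)]; print('block',len(f),rect(f),np.median(f[:,2]))
print('bench',np.nanmedian(W[abs(W[...,2])<.01][:,2]))
E
```

```text
3.65 [ 0.56521757 -0.11125389  0.22708116] [-3.14132121e+00 -1.21957292e-03  1.65184700e+00] [-3.27928833e-01  4.36316120e-01  1.37760065e+00  1.04148862e-03
  1.32841007e+00 -4.09230019e-01]
bush px [206.  40.] 400 z 0.066 neck c 424.5 31.7 r 14.7
bush px [222.  49.] 148 z 0.0364 neck c 427.2 30.2 r 27.1
bush px [246. 157.] 72 z 0.0369 neck c 462.9 -100.5 r 24.1
bush px [232. 162.] 234 z 0.0656 neck c 452.5 -104.3 r 14.4
bush px [241. 287.] 109 z 0.0358 neck c 465.0 -284.9 r 22.1
bush px [229. 299.] 284 z 0.0645 neck c 452.9 -285.8 r 11.5
fence 2833 [[637.0, 72.30000305175781], [663.0, -224.8000030517578], [675.0999755859375, -223.8000030517578], [649.2000122070312, 73.4000015258789]] 0.08059724467514745
block 20574 [[425.70001220703125, 58.900001525878906], [451.70001220703125, -301.79998779296875], [667.5999755859375, -286.20001220703125], [641.5999755859375, 74.5]] 0.03458841724387893
bench 0.0005978841187381234
```

View pics/w1.png

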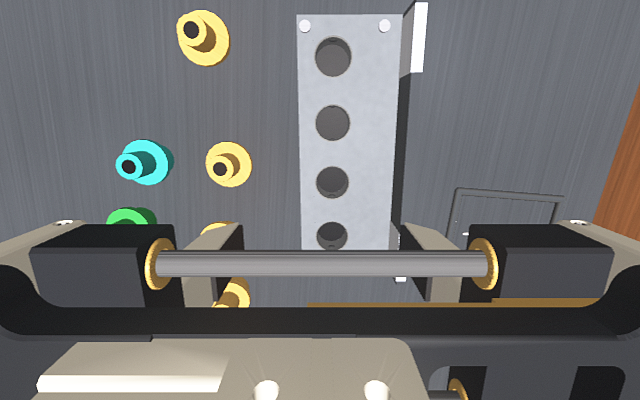

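The wrist view shows the bores at (333,57), (333,123), (332,182) and (332,235), and bronze bushings at (206,38), (228,164), (220,232, partly hidden) and (230,299). I fit the bore circles on the z=34 mm plane.

```bash
cat > bores.py <<'E'
from h import *
def ray(c,T0,uv,z):
    h=400; f=h/2/np.tan(np.radians(c['vfov'])/2); uv=np.asarray(uv,float)
    d=np.c_[(uv[:,0]-c['cx'])/f,-(uv[:,1]-c['cy'])/f,-np.ones(len(uv))]
    E=c['extrinsics'] if 'extrinsics' in c else T0@c['hand_eye']
    d=d@E[:3,:3].T; o=E[:3,3]; return o+d*((z-o[2])/d[:,2])[:,None]
def bores(c,T0,seeds,out=None):
    g=cv2.cvtColor(c['image'],cv2.COLOR_RGB2GRAY); res=[]
    for u,v in seeds:
        m=np.zeros_like(g); sub=(slice(max(0,v-30),v+30),slice(u-30,u+30))
        t,_=cv2.threshold(g[sub],0,255,cv2.THRESH_OTSU); m[sub]=(g[sub]<t)
        k,L=cv2.connectedComponents(m); b=(L==L[v,u]).astype(np.uint8)
        ct=max(cv2.findContours(b,0,cv2.CHAIN_APPROX_NONE)[0],key=len)[:,0]
        P=ray(c,T0,ct,.034)[:,:2]*1000
        A=np.c_[2*P,np.ones(len(P))]; s=np.linalg.lstsq(A,(P**2).sum(1),rcond=None)[0]
        r=np.sqrt(s[2]+s[0]**2+s[1]**2); e=np.hypot(*(P-s[:2]).T)-r
        print('bore',s[:2].round(1),'r',r.round(1),'resid',e.std().round(2)); res.append(s[:2])
    return np.array(res)
E
python3 - <<'E'
from bores import *
T0=tool(); c=robot.read_camera('wrist')
b=bores(c,T0,[(333,57),(333,123),(332,182)])
print(np.diff(b,axis=0),np.hypot(*np.diff(b,axis=0).T))
E
```

```text
bore [566.7  25.6] r 19.9 resid 0.29
bore [572.8 -45.9] r 19.9 resid 0.36
bore [ 578.9 -117.4] r 19.7 resid 0.35
[[  6.12153804 -71.48813117]
 [  6.08088444 -71.55196476]] [71.74974652 71.80989358]
```

>>> move_arm([
  [0.77, -0.64, 0, 0, 0, 0.001],
  [0.77, -0.64, 0, 0, 0, 0.001],
  [0.77, -0.64, 0, 0, 0, 0.001],
], fingers=0.3, newtons=40)

```text
time: 4.12
tool_pos: [0.4941, -0.0393, 0.2283]
tool_rot: [3.14, -0.0, 1.651]
contact_force: [0.7, -0.6, -0.1]
opening: 0.066
grip_force: 0.0
```

>>> move_arm([
  [0.77, -0.64, 0.5, 0, 0, 0],
  [0.77, -0.64, 0.9, 0, 0, 0],
  [0.77, -0.64, 0.9, 0, 0, 0],
  [0.77, -0.64, 0.9, 0, 0, 0],
  [0.77, -0.64, 0.9, 0, 0, 0],
])

```text
time: 4.75
tool_pos: [0.4284, 0.029, 0.1382]
tool_rot: [3.138, 0.001, 1.646]
contact_force: [0.8, -0.1, 0.3]
opening: 0.0595
grip_force: 0.0
```

```bash
cat > go.py <<'E'
import sys
from seg import *
def go(x,y,z,yaw=None):
    T=tool(); d=T[:3,:3].T@(np.array([x,y,z])/1000-T[:3,3]); s=robot.observe()
    print('t',round(s['time'],1),'pos',s['tool_pos'].round(4),'yaw',s['tool_rot'][2].round(4),'shift units',(d*10).round(3), '' if yaw is None else ('rz',((s['tool_rot'][2]-yaw)/np.pi).round(4)))
E
python3 - <<'E'
from go import *
c,W=cloud('side'); bushes(W,c['image'])
go(424.5,31.7,39,1.656)
E
```

```text
bush px [290. 212.] 267 z 0.067 neck c 422.1 32.4 r 16.8
bush px [327. 235.] 322 z 0.067 neck c 450.5 -106.1 r 15.6
bush px [350. 262.] 378 z 0.0668 neck c 440.2 -211.8 r 15.5
bush px [474. 290.] 101 z 0.0254 neck c 632.3 -421.9 r 105.6
bush px [377. 282.] 433 z 0.0665 neck c 450.4 -295.1 r 15.8
t 4.8 pos [0.4282 0.029  0.1381] yaw 1.6462 shift units [ 0.03  -0.038  0.991] ('rz', np.float64(-0.0031))
```

>>> move_arm([
  [0.03, -0.04, 0.5, 0, 0, -0.003],
  [0.03, -0.04, 0.85, 0, 0, -0.003],
  [0.03, -0.04, 0.99, 0, 0, -0.003],
  [0.03, -0.04, 0.99, 0, 0, -0.003],
  [0.03, -0.04, 0.99, 0, 0, -0.003],
])

```text
time: 5.42
tool_pos: [0.4231, 0.0321, 0.0387]
tool_rot: [3.139, 0.0, 1.656]
contact_force: [0.0, 0.1, -0.1]
opening: 0.0601
grip_force: 0.0
```

>>> move_arm([
  [0, 0, 0, 0, 0, 0],
  [0, 0, 0, 0, 0, 0],
  [0, 0, 0, 0, 0, 0],
  [0, 0, 0, 0, 0, 0],
  [0, 0, 0, 0, 0, 0],
  [0, 0, 0, 0, 0, 0],
], fingers=-1)

```text
time: 6.18
tool_pos: [0.4222, 0.0324, 0.038]
tool_rot: [3.141, 0.0, 1.656]
contact_force: [0.6, -0.1, 4.2]
opening: 0.0292
grip_force: 40.0
```

>>> move_arm([
  [0, 0, -0.3, 0, 0, 0],
  [0, 0, -0.7, 0, 0, 0],
  [0, 0, -0.7, 0, 0, 0],
  [0, 0, -0.7, 0, 0, 0],
])

```text
time: 6.68
tool_pos: [0.4206, 0.0326, 0.1065]
tool_rot: [-3.139, -0.001, 1.656]
contact_force: [-0.0, 0.4, -4.5]
opening: 0.0293
grip_force: 40.0
```

```bash
python3 - <<'E'
from go import *
s=robot.observe(); print(s['contact_force'],s['opening'],s['grip_force'])
go(566.7,25.6,90,1.656)
E
```

```text
[-0.03131817  0.36449103 -4.54736228] 0.02931411221008925 39.98661518096924
t 6.7 pos [0.4206 0.0326 0.1065] yaw 1.6564 shift units [-0.195  1.45   0.161] ('rz', np.float64(0.0001))
```

>>> move_arm([
  [-0.1, 0.72, 0, 0, 0, 0],
  [-0.1, 0.72, 0, 0, 0, 0],
  [-0.1, 0.72, 0, 0, 0, 0],
])

```text
time: 7.05
tool_pos: [0.4935, 0.0287, 0.1057]
tool_rot: [-3.138, -0.001, 1.656]
contact_force: [-0.4, 0.2, -4.2]
opening: 0.029
grip_force: 40.0
```

>>> move_arm([
  [-0.1, 0.73, 0.1, 0, 0, 0],
  [-0.1, 0.73, 0.1, 0, 0, 0],
  [-0.1, 0.73, 0.1, 0, 0, 0],
  [-0.1, 0.73, 0.1, 0, 0, 0],
  [-0.1, 0.73, 0.1, 0, 0, 0],
])

```text
time: 7.68
tool_pos: [0.567, 0.0251, 0.098]
tool_rot: [-3.141, -0.0, 1.657]
contact_force: [-0.4, -0.7, -3.8]
opening: 0.0293
grip_force: 40.0
```

```bash
python3 - <<'E'
from go import *
for i in range(4):
    go(566.7,25.6,47,1.656); c,W=cloud('wrist')
save(c['image'],'w2.png'); np.savez('/tmp/w2.npz',W=W,I=c['image'])
E
```

```text
t 7.7 pos [0.567  0.0251 0.098 ] yaw 1.6566 shift units [ 0.005 -0.002  0.51 ] ('rz', np.float64(0.0002))
t 7.7 pos [0.5672 0.0251 0.0981] yaw 1.6566 shift units [ 0.005 -0.005  0.511] ('rz', np.float64(0.0002))
t 7.8 pos [0.5675 0.025  0.0981] yaw 1.6565 shift units [ 0.006 -0.007  0.511] ('rz', np.float64(0.0002))
t 7.8 pos [0.5676 0.025  0.0981] yaw 1.6565 shift units [ 0.007 -0.009  0.511] ('rz', np.float64(0.0002))
```

View pics/w2.png

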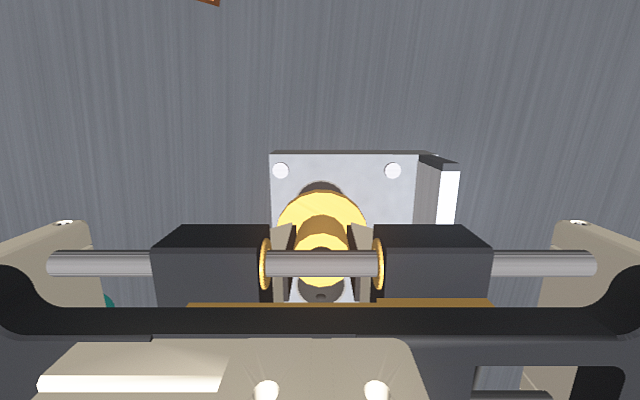

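The held bush is above the bore, with the bore's far rim visible at (321,186) just beyond the shoulder. I descend gently and watch the force.

>>> move_arm([
  [0.006, -0.008, 0.15, 0, 0, 0],
  [0.006, -0.008, 0.2, 0, 0, 0],
  [0.006, -0.008, 0.24, 0, 0, 0],
  [0.006, -0.008, 0.27, 0, 0, 0],
  [0.006, -0.008, 0.3, 0, 0, 0],
  [0.006, -0.008, 0.3, 0, 0, 0],
])

```text
time: 8.62
tool_pos: [0.567, 0.0255, 0.0675]
tool_rot: [-3.141, -0.0, 1.656]
contact_force: [0.1, -0.5, -5.2]
opening: 0.0289
grip_force: 40.0
```

>>> move_arm([
  [0, 0, 0.04, 0, 0, 0],
  [0, 0, 0.08, 0, 0, 0],
  [0, 0, 0.12, 0, 0, 0],
  [0, 0, 0.16, 0, 0, 0],
  [0, 0, 0.19, 0, 0, 0],
  [0, 0, 0.205, 0, 0, 0],
  [0, 0, 0.205, 0, 0, 0],
  [0, 0, 0.205, 0, 0, 0],
])

```text
time: 9.62
tool_pos: [0.5675, 0.0256, 0.0478]
tool_rot: [3.14, -0.0, 1.656]
contact_force: [-2.0, 1.0, 4.3]
opening: 0.0292
grip_force: 40.0
```

>>> move_arm([
  [0, 0, 0.015, 0, 0, 0],
  [0, 0, 0.03, 0, 0, 0],
  [0, 0, 0.03, 0, 0, 0],
  [0, 0, 0.03, 0, 0, 0],
])

```text
time: 10.12
tool_pos: [0.5677, 0.0256, 0.0459]
tool_rot: [3.14, 0.0, 1.656]
contact_force: [-4.0, 1.2, 13.6]
opening: 0.0291
grip_force: 40.0
```

>>> move_arm([
  [0, 0, 0.02, 0, 0, 0],
  [0, 0, 0.03, 0, 0, 0],
  [0, 0, 0.03, 0, 0, 0],
  [0, 0, 0.03, 0, 0, 0],
])

```text
time: 10.62
tool_pos: [0.5678, 0.0255, 0.0457]
tool_rot: [3.139, 0.001, 1.657]
contact_force: [-12.8, 1.2, 36.8]
opening: 0.0297
grip_force: 40.0
```

>>> move_arm([
  [0, 0, -0.03, 0, 0, 0],
  [0, 0, -0.03, 0, 0, 0],
  [0, 0, -0.03, 0, 0, 0],
  [0, 0, -0.03, 0, 0, 0],
  [0, 0, -0.5, 0, 0, 0],
  [0, 0, -1, 0, 0, 0],
  [0, 0, -1, 0, 0, 0],
  [0, 0, -1, 0, 0, 0],
], fingers=0.3)

```text
time: 11.62
tool_pos: [0.5667, 0.0255, 0.1405]
tool_rot: [-3.141, -0.0, 1.656]
contact_force: [0.2, 0.7, -0.4]
opening: 0.0596
grip_force: 0.0
```

>>> move_arm([
  [-0.87, -0.27, -0.2, 0, 0, 0],
  [-0.87, -0.27, -0.2, 0, 0, 0],
  [-0.87, -0.27, -0.2, 0, 0, 0],
])

```text
time: 12.0
tool_pos: [0.5468, -0.0653, 0.16]
tool_rot: [-3.139, -0.001, 1.653]
contact_force: [0.3, 0.4, -0.2]
opening: 0.0597
grip_force: 0.0
```

>>> move_arm([
  [-0.87, -0.27, -0.2, 0, 0, 0],
  [-0.87, -0.27, -0.2, 0, 0, 0],
  [-0.87, -0.27, -0.2, 0, 0, 0],
])

```text
time: 12.38
tool_pos: [0.5279, -0.1533, 0.1802]
tool_rot: [-3.14, -0.001, 1.654]
contact_force: [-0.0, -0.8, 0.2]
opening: 0.0597
grip_force: 0.0
```

>>> move_arm([
  [-0.87, -0.27, -0.2, 0, 0, 0],
  [-0.87, -0.27, -0.2, 0, 0, 0],
  [-0.87, -0.27, -0.2, 0, 0, 0],
  [-0.87, -0.27, -0.2, 0, 0, 0],
  [-0.87, -0.27, -0.2, 0, 0, 0],
])

```text
time: 13.0
tool_pos: [0.509, -0.2397, 0.2005]
tool_rot: [-3.141, -0.001, 1.658]
contact_force: [1.5, 0.2, 0.2]
opening: 0.0594
grip_force: 0.0
```

```bash
python3 - <<'E'
from go import *
c,W=cloud('side'); print('side'); bushes(W,c['image'])
go(452.5,-104.3,39,1.656)
c,W=cloud('wrist');bushes(W,c['image']); save(c['image'],'w3.png')
E
```

```text
side
bush px [332. 193.] 230 z 0.0753 neck c 566.6 23.9 r 14.8
bush px [327. 235.] 326 z 0.067 neck c 451.3 -106.5 r 15.7
bush px [350. 262.] 377 z 0.0668 neck c 440.0 -210.4 r 15.9
bush px [474. 292.] 106 z 0.0257 neck c 629.3 -419.6 r 105.0
bush px [377. 282.] 436 z 0.0669 neck c 450.9 -296.0 r 15.4
t 13.1 pos [ 0.509  -0.24    0.2007] yaw 1.6582 shift units [ 1.399 -0.444  1.619] ('rz', np.float64(0.0007))
bush px [280.  55.] 239 z 0.0656 neck c 452.5 -108.5 r 14.1
bush px [291.  67.] 68 z 0.0365 neck c 461.2 -116.2 r 23.2
bush px [269. 146.] 167 z 0.066 neck c 446.7 -207.2 r 12.6
bush px [279. 206.] 81 z 0.0365 neck c 456.4 -285.3 r 25.0
bush px [271. 219.] 257 z 0.0655 neck c 454.2 -291.1 r 14.1
```

View pics/w3.png

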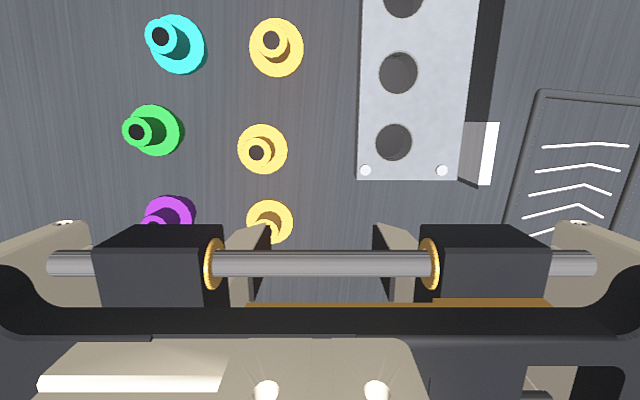

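The view shows bushings 2 to 4 with dark neck holes at (271,41), (256,152) and (269,222), and bores at (398,73) and (394,142). I fit both.

```bash
sed -i 's/def bores(c,T0,seeds,out=None):/def bores(c,T0,seeds,z=.034,w=30):/; s/v-30),v+30),slice(u-30,u+30)/v-w),v+w),slice(u-w,u+w)/; s/ct,.034)/ct,z)/' bores.py
python3 - <<'E'
from bores import *
T0=tool(); c=robot.read_camera('wrist')
bores(c,T0,[(398,73),(394,142)])
bores(c,T0,[(271,41),(256,152),(269,222)],.065,11)
E
```

```text
bore [ 578.6 -117.8] r 19.9 resid 0.27
bore [ 584.7 -189.3] r 19.8 resid 0.34
bore [ 450.1 -105.2] r 7.4 resid 0.28
bore [ 439.6 -210. ] r 7.3 resid 0.23
bore [ 515.1 -333.7] r 335.2 resid 63.7
```

>>> move_arm([
  [0.7, -0.23, 0, 0, 0, 0],
  [0.7, -0.23, 0, 0, 0, 0],
  [0.7, -0.23, 0, 0, 0, 0],
])

```text
time: 13.52
tool_pos: [0.4802, -0.1733, 0.2017]
tool_rot: [3.141, 0.001, 1.658]
contact_force: [0.7, 0.3, 0.0]
opening: 0.0596
grip_force: 0.0
```

>>> move_arm([
  [0.7, -0.24, 0.7, 0, 0, 0],
  [0.7, -0.24, 0.7, 0, 0, 0],
  [0.7, -0.24, 0.7, 0, 0, 0],
  [0.7, -0.24, 0.7, 0, 0, 0],
  [0.7, -0.24, 0.7, 0, 0, 0],
  [0.7, -0.24, 0.7, 0, 0, 0],
])

```text
time: 14.28
tool_pos: [0.4507, -0.1069, 0.1318]
tool_rot: [3.14, 0.001, 1.656]
contact_force: [0.2, -0.2, 0.7]
opening: 0.0593
grip_force: 0.0
```

```bash
python3 -c "
from go import *
go(450.3,-105.2,39,1.656)"
```

```text
t 14.3 pos [ 0.4507 -0.1069  0.1318] yaw 1.6556 shift units [ 0.018 -0.004  0.928] ('rz', np.float64(-0.0001))
```

>>> move_arm([
  [0.018, 0, 0.5, 0, 0, 0],
  [0.018, 0, 0.82, 0, 0, 0],
  [0.018, 0, 0.92, 0, 0, 0],
  [0.018, 0, 0.92, 0, 0, 0],
  [0.018, 0, 0.92, 0, 0, 0],
])

```text
time: 14.9
tool_pos: [0.4508, -0.1047, 0.0404]
tool_rot: [3.139, 0.001, 1.656]
contact_force: [0.7, 0.8, -0.6]
opening: 0.0596
grip_force: 0.0
```

>>> move_arm([
  [0, 0, 0, 0, 0, 0],
  [0, 0, 0, 0, 0, 0],
  [0, 0, 0, 0, 0, 0],
  [0, 0, 0, 0, 0, 0],
  [0, 0, 0, 0, 0, 0],
  [0, 0, 0, 0, 0, 0],
], fingers=-1)

```text
time: 15.65
tool_pos: [0.45, -0.1043, 0.0394]
tool_rot: [3.141, 0.0, 1.656]
contact_force: [0.0, 0.2, 3.9]
opening: 0.0291
grip_force: 40.0
```

>>> move_arm([
  [0, 0, -0.3, 0, 0, 0],
  [0, 0, -0.65, 0, 0, 0],
  [0, 0, -0.65, 0, 0, 0],
  [0, 0, -0.65, 0, 0, 0],
])

```text
time: 16.15
tool_pos: [0.4489, -0.1039, 0.103]
tool_rot: [-3.14, -0.001, 1.656]
contact_force: [0.3, -0.8, -4.2]
opening: 0.029
grip_force: 40.0
```

>>> move_arm([
  [0.24, 0.64, 0, 0, 0, 0],
  [0.24, 0.64, 0, 0, 0, 0],
  [0.24, 0.64, 0, 0, 0, 0],
])

```text
time: 16.52
tool_pos: [0.5104, -0.0743, 0.1024]
tool_rot: [-3.138, -0.001, 1.658]
contact_force: [-0.2, -0.0, -3.8]
opening: 0.0293
grip_force: 40.0
```

>>> move_arm([
  [0.245, 0.63, 0, 0, 0, 0],
  [0.245, 0.63, 0, 0, 0, 0],
  [0.245, 0.63, 0, 0, 0, 0],
  [0.245, 0.63, 0, 0, 0, 0],
  [0.245, 0.63, 0, 0, 0, 0],
  [0.245, 0.63, 0, 0, 0, 0],
])

```text
time: 17.27
tool_pos: [0.5718, -0.0454, 0.1044]
tool_rot: [3.142, -0.0, 1.656]
contact_force: [0.2, -0.6, -3.8]
opening: 0.0291
grip_force: 40.0
```

```bash
python3 -c "
from go import *
go(572.8,-45.9,47,1.656)"
```

```text
t 17.3 pos [ 0.5718 -0.0454  0.1044] yaw 1.6558 shift units [-0.006  0.009  0.574] ('rz', np.float64(-0.0001))
```

>>> move_arm([
  [0.003, 0.008, 0.2, 0, 0, 0],
  [0.003, 0.008, 0.26, 0, 0, 0],
  [0.003, 0.008, 0.3, 0, 0, 0],
  [0.003, 0.008, 0.33, 0, 0, 0],
  [0.003, 0.008, 0.37, 0, 0, 0],
  [0.003, 0.008, 0.37, 0, 0, 0],
])

```text
time: 18.02
tool_pos: [0.5728, -0.0446, 0.0671]
tool_rot: [-3.141, -0.0, 1.656]
contact_force: [-0.4, 0.1, -3.2]
opening: 0.0292
grip_force: 40.0
```

>>> move_arm([
  [0, 0, 0.04, 0, 0, 0],
  [0, 0, 0.08, 0, 0, 0],
  [0, 0, 0.12, 0, 0, 0],
  [0, 0, 0.16, 0, 0, 0],
  [0, 0, 0.19, 0, 0, 0],
  [0, 0, 0.21, 0, 0, 0],
  [0, 0, 0.23, 0, 0, 0],
  [0, 0, 0.23, 0, 0, 0],
  [0, 0, 0.23, 0, 0, 0],
])

```text
time: 19.15
tool_pos: [0.5736, -0.0449, 0.0473]
tool_rot: [3.139, 0.001, 1.657]
contact_force: [-5.9, 0.0, 20.6]
opening: 0.0291
grip_force: 40.0
```

>>> move_arm([
  [0, 0, 0.01, 0, 0, 0],
  [0, 0, 0.02, 0, 0, 0],
  [0, 0, 0.02, 0, 0, 0],
])

```text
time: 19.52
tool_pos: [0.5737, -0.045, 0.0471]
tool_rot: [3.138, 0.002, 1.657]
contact_force: [-11.7, 0.6, 35.3]
opening: 0.0292
grip_force: 40.0
```

>>> move_arm([
  [0, 0, -0.03, 0, 0, 0],
  [0, 0, -0.03, 0, 0, 0],
  [0, 0, -0.03, 0, 0, 0],
  [0, 0, -0.03, 0, 0, 0],
  [0, 0, -0.5, 0, 0, 0],
  [0, 0, -0.9, 0, 0, 0],
  [0, 0, -0.9, 0, 0, 0],
  [0, 0, -0.9, 0, 0, 0],
], fingers=0.3)

```text
time: 20.52
tool_pos: [0.5724, -0.0445, 0.1313]
tool_rot: [-3.14, -0.0, 1.656]
contact_force: [-0.4, -0.6, -0.2]
opening: 0.0594
grip_force: 0.0
```

>>> move_arm([
  [-0.76, -0.74, 0, 0, 0, 0],
  [-0.76, -0.74, 0, 0, 0, 0],
  [-0.76, -0.74, 0, 0, 0, 0],
])

```text
time: 20.9
tool_pos: [0.5034, -0.1282, 0.1306]
tool_rot: [-3.138, -0.002, 1.653]
contact_force: [-0.1, -0.1, 0.2]
opening: 0.0594
grip_force: 0.0
```

>>> move_arm([
  [-0.76, -0.74, 0, 0, 0, 0],
  [-0.76, -0.74, 0, 0, 0, 0],
  [-0.76, -0.74, 0, 0, 0, 0],
  [-0.76, -0.74, 0, 0, 0, 0],
  [-0.76, -0.74, 0, 0, 0, 0],
  [-0.76, -0.74, 0, 0, 0, 0],
])

```text
time: 21.65
tool_pos: [0.439, -0.208, 0.132]
tool_rot: [-3.141, -0.0, 1.658]
contact_force: [-0.2, -0.5, 0.2]
opening: 0.06
grip_force: 0.0
```

```bash
python3 -c "
from go import *
go(439.6,-210,39,1.656)
c,W=cloud('scene');bushes(W,c['image'])
c,W=cloud('side');bushes(W,c['image'])"
```

```text
t 21.6 pos [ 0.439 -0.208  0.132] yaw 1.658 shift units [-0.021  0.004  0.93 ] ('rz', np.float64(0.0006))
bush px [376. 177.] 145 z 0.0682 neck c 457.8 273.5 r 28.1
bush px [338. 213.] 203 z 0.0718 neck c 570.2 24.6 r 15.2
bush px [249. 222.] 231 z 0.0644 neck c 443.8 -208.7 r 14.7
bush px [320. 222.] 215 z 0.0719 neck c 575.7 -44.5 r 16.4
bush px [224. 234.] 258 z 0.064 neck c 453.3 -294.3 r 16.6
bush px [350. 262.] 372 z 0.0672 neck c 439.1 -211.0 r 15.2
bush px [474. 292.] 101 z 0.0256 neck c 629.9 -419.1 r 106.7
bush px [377. 282.] 433 z 0.0665 neck c 451.6 -295.8 r 15.3
```

>>> move_arm([
  [-0.02, 0.004, 0.5, 0, 0, 0.0006],
  [-0.02, 0.004, 0.82, 0, 0, 0.0006],
  [-0.02, 0.004, 0.93, 0, 0, 0.0006],
  [-0.02, 0.004, 0.93, 0, 0, 0.0006],
  [-0.02, 0.004, 0.93, 0, 0, 0.0006],
])

```text
time: 22.38
tool_pos: [0.4399, -0.2112, 0.0404]
tool_rot: [3.14, 0.001, 1.655]
contact_force: [0.0, -0.5, 0.8]
opening: 0.0597
grip_force: 0.0
```

>>> move_arm([
  [0, 0, 0, 0, 0, 0],
  [0, 0, 0, 0, 0, 0],
  [0, 0, 0, 0, 0, 0],
  [0, 0, 0, 0, 0, 0],
  [0, 0, 0, 0, 0, 0],
  [0, 0, 0, 0, 0, 0],
], fingers=-1)

```text
time: 23.12
tool_pos: [0.4393, -0.2109, 0.0394]
tool_rot: [3.141, 0.0, 1.655]
contact_force: [0.6, 0.1, 3.7]
opening: 0.0293
grip_force: 40.0
```

>>> move_arm([
  [0, 0, -0.3, 0, 0, 0],
  [0, 0, -0.65, 0, 0, 0],
  [0, 0, -0.65, 0, 0, 0],
  [0, 0, -0.65, 0, 0, 0],
])

```text
time: 23.62
tool_pos: [0.4381, -0.2101, 0.1028]
tool_rot: [-3.14, -0.002, 1.654]
contact_force: [-0.4, 0.4, -4.6]
opening: 0.0294
grip_force: 40.0
```

>>> move_arm([
  [0.4, 0.73, 0, 0, 0, 0],
  [0.4, 0.73, 0, 0, 0, 0],
  [0.4, 0.73, 0, 0, 0, 0],
])

```text
time: 24.0
tool_pos: [0.5083, -0.1635, 0.1024]
tool_rot: [-3.139, -0.002, 1.657]
contact_force: [-0.9, -0.0, -4.5]
opening: 0.0294
grip_force: 40.0
```

>>> move_arm([
  [0.4, 0.73, 0, 0, 0, 0],
  [0.4, 0.73, 0, 0, 0, 0],
  [0.4, 0.73, 0, 0, 0, 0],
  [0.4, 0.73, 0, 0, 0, 0],
  [0.4, 0.73, 0, 0, 0, 0],
  [0.4, 0.73, 0, 0, 0, 0],
])

```text
time: 24.75
tool_pos: [0.5773, -0.1195, 0.1043]
tool_rot: [-3.141, -0.0, 1.653]
contact_force: [-1.0, -0.3, -3.6]
opening: 0.0291
grip_force: 40.0
```

```bash
python3 -c "
from go import *
go(578.7,-117.6,68,1.656)"
```

```text
t 24.8 pos [ 0.5773 -0.1195  0.1043] yaw 1.6535 shift units [0.018 0.016 0.363] ('rz', np.float64(-0.0008))
```

>>> move_arm([
  [0.011, 0.015, 0.2, 0, 0, 0],
  [0.011, 0.015, 0.26, 0, 0, 0],
  [0.011, 0.015, 0.3, 0, 0, 0],
  [0.011, 0.015, 0.33, 0, 0, 0],
  [0.011, 0.015, 0.37, 0, 0, 0],
  [0.011, 0.015, 0.37, 0, 0, 0],
])

```text
time: 25.5
tool_pos: [0.5791, -0.1179, 0.067]
tool_rot: [-3.141, 0.0, 1.655]
contact_force: [-1.2, -2.2, -4.9]
opening: 0.0293
grip_force: 40.0
```

>>> move_arm([
  [0, 0, 0.04, 0, 0, 0],
  [0, 0, 0.08, 0, 0, 0],
  [0, 0, 0.12, 0, 0, 0],
  [0, 0, 0.16, 0, 0, 0],
  [0, 0, 0.19, 0, 0, 0],
  [0, 0, 0.21, 0, 0, 0],
  [0, 0, 0.23, 0, 0, 0],
  [0, 0, 0.23, 0, 0, 0],
  [0, 0, 0.23, 0, 0, 0],
])

```text
time: 26.62
tool_pos: [0.5799, -0.1185, 0.0473]
tool_rot: [3.139, 0.002, 1.655]
contact_force: [-8.4, -4.3, 19.5]
opening: 0.0288
grip_force: 40.0
```

>>> move_arm([
  [0, 0, 0.01, 0, 0, 0],
  [0, 0, 0.02, 0, 0, 0],
  [0, 0, 0.02, 0, 0, 0],
])

```text
time: 27.0
tool_pos: [0.5799, -0.1186, 0.0471]
tool_rot: [3.139, 0.003, 1.655]
contact_force: [-13.6, -2.7, 31.6]
opening: 0.0288
grip_force: 40.0
```

>>> move_arm([
  [0, 0, -0.03, 0, 0, 0],
  [0, 0, -0.03, 0, 0, 0],
  [0, 0, -0.03, 0, 0, 0],
  [0, 0, -0.03, 0, 0, 0],
  [0, 0, -0.5, 0, 0, 0],
  [0, 0, -0.9, 0, 0, 0],
  [0, 0, -0.9, 0, 0, 0],
  [0, 0, -0.9, 0, 0, 0],
], fingers=0.3)

```text
time: 28.0
tool_pos: [0.5787, -0.1173, 0.1312]
tool_rot: [-3.14, -0.001, 1.655]
contact_force: [-0.4, 0.8, -1.3]
opening: 0.0599
grip_force: 0.0
```

>>> move_arm([
  [-0.75, -0.33, -0.2, 0, 0, 0],
  [-0.75, -0.33, -0.2, 0, 0, 0],
  [-0.75, -0.33, -0.2, 0, 0, 0],
])

```text
time: 28.38
tool_pos: [0.5519, -0.1962, 0.1512]
tool_rot: [-3.14, -0.001, 1.652]
contact_force: [0.3, 0.3, 0.0]
opening: 0.0597
grip_force: 0.0
```

>>> move_arm([
  [-0.75, -0.33, -0.2, 0, 0, 0],
  [-0.75, -0.33, -0.2, 0, 0, 0],
  [-0.75, -0.33, -0.2, 0, 0, 0],
])

```text
time: 28.75
tool_pos: [0.5259, -0.2727, 0.1716]
tool_rot: [-3.141, -0.001, 1.653]
contact_force: [0.7, 0.1, -0.2]
opening: 0.0598
grip_force: 0.0
```

>>> move_arm([
  [-0.75, -0.33, -0.2, 0, 0, 0],
  [-0.75, -0.33, -0.2, 0, 0, 0],
  [-0.75, -0.33, -0.2, 0, 0, 0],
  [-0.75, -0.33, -0.2, 0, 0, 0],
  [-0.75, -0.33, -0.2, 0, 0, 0],
  [-0.75, -0.33, -0.2, 0, 0, 0],
])

```text
time: 29.5
tool_pos: [0.4998, -0.3491, 0.192]
tool_rot: [-3.141, -0.001, 1.656]
contact_force: [0.3, 0.7, 0.6]
opening: 0.0594
grip_force: 0.0
```

```bash
python3 -c "
from go import *
go(451.5,-294.5,39,1.656)
c,W=cloud('side');bushes(W,c['image'])
print('w');c,W=cloud('wrist');bushes(W,c['image']);I=c['image'];save(I,'w4.png')"
```

```text
t 29.5 pos [ 0.4998 -0.3491  0.192 ] yaw 1.6558 shift units [ 0.584 -0.435  1.531] ('rz', np.float64(-0.0001))
bush px [332. 193.] 225 z 0.0753 neck c 566.7 24.3 r 16.2
bush px [349. 204.] 254 z 0.0749 neck c 572.5 -47.6 r 15.4
bush px [368. 217.] 280 z 0.0751 neck c 576.5 -119.9 r 14.6
bush px [474. 293.] 100 z 0.0261 neck c 628.0 -418.0 r 105.4
bush px [377. 282.] 431 z 0.0666 neck c 450.6 -296.0 r 15.4
w
bush px [290. 126.] 90 z 0.0659 neck c 458.9 -292.2 r 12.5
```

View pics/w4.png

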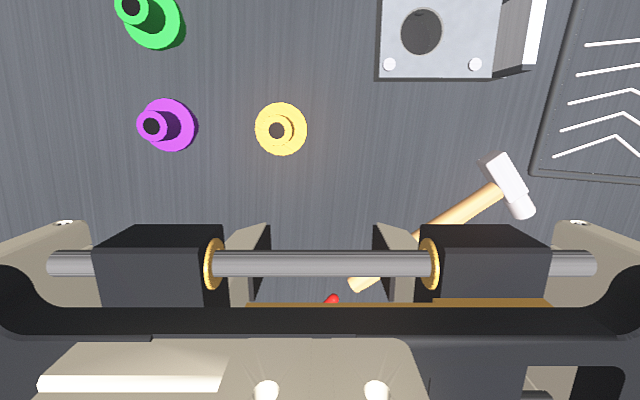

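The last bush's neck hole is at (277,131) and the last bore at (421,32).

```bash
python3 - <<'E'
from bores import *; from go import go
T0=tool(); c=robot.read_camera('wrist')
bores(c,T0,[(421,32)]); b=bores(c,T0,[(277,131)],.065,11)
go(b[0][0],b[0][1],131,1.656)
E
```

```text
bore [ 584.6 -189.6] r 19.9 resid 0.25
bore [ 451.3 -295.1] r 7.4 resid 0.26
t 29.6 pos [ 0.4996 -0.3497  0.1921] yaw 1.655 shift units [ 0.584 -0.436  0.612] ('rz', np.float64(-0.0003))
```

>>> move_arm([
  [0.585, -0.436, 0.61, 0, 0, 0],
  [0.585, -0.436, 0.61, 0, 0, 0],
  [0.585, -0.436, 0.61, 0, 0, 0],
  [0.585, -0.436, 0.61, 0, 0, 0],
  [0.585, -0.436, 0.61, 0, 0, 0],
  [0.585, -0.436, 0.61, 0, 0, 0],
])

```text
time: 30.4
tool_pos: [0.4517, -0.2961, 0.1317]
tool_rot: [3.141, 0.001, 1.654]
contact_force: [-0.6, -0.0, -0.6]
opening: 0.0595
grip_force: 0.0
```

```bash
python3 -c "
from go import *
go(451.3,-295.1,39,1.656)"
```

```text
t 30.4 pos [ 0.4517 -0.2961  0.1317] yaw 1.6543 shift units [ 0.011 -0.004  0.927] ('rz', np.float64(-0.0005))
```

>>> move_arm([
  [0.011, -0.004, 0.5, 0, 0, -0.0005],
  [0.011, -0.004, 0.82, 0, 0, -0.0005],
  [0.011, -0.004, 0.93, 0, 0, -0.0005],
  [0.011, -0.004, 0.93, 0, 0, -0.0005],
  [0.011, -0.004, 0.93, 0, 0, -0.0005],
])

```text
time: 31.02
tool_pos: [0.4515, -0.2951, 0.0395]
tool_rot: [3.14, 0.002, 1.656]
contact_force: [0.5, 0.8, 0.9]
opening: 0.0597
grip_force: 0.0
```

>>> move_arm([
  [0, 0, 0, 0, 0, 0],
  [0, 0, 0, 0, 0, 0],
  [0, 0, 0, 0, 0, 0],
  [0, 0, 0, 0, 0, 0],
  [0, 0, 0, 0, 0, 0],
  [0, 0, 0, 0, 0, 0],
], fingers=-1)

```text
time: 31.78
tool_pos: [0.4509, -0.2945, 0.0385]
tool_rot: [3.141, 0.0, 1.656]
contact_force: [0.7, 0.8, 3.0]
opening: 0.0289
grip_force: 40.0
```

>>> move_arm([
  [0, 0, -0.3, 0, 0, 0],
  [0, 0, -0.65, 0, 0, 0],
  [0, 0, -0.65, 0, 0, 0],
  [0, 0, -0.65, 0, 0, 0],
])

```text
time: 32.28
tool_pos: [0.4496, -0.2936, 0.1015]
tool_rot: [-3.139, -0.002, 1.656]
contact_force: [0.1, 0.0, -5.4]
opening: 0.029
grip_force: 40.0
```

>>> move_arm([
  [0.47, 0.71, 0, 0, 0, 0],
  [0.47, 0.71, 0, 0, 0, 0],
  [0.47, 0.71, 0, 0, 0, 0],
])

```text
time: 32.65
tool_pos: [0.5173, -0.2396, 0.1008]
tool_rot: [-3.139, -0.003, 1.659]
contact_force: [-0.6, 0.4, -5.8]
opening: 0.0292
grip_force: 40.0
```

>>> move_arm([
  [0.47, 0.71, 0, 0, 0, 0],
  [0.47, 0.71, 0, 0, 0, 0],
  [0.47, 0.71, 0, 0, 0, 0],
  [0.47, 0.71, 0, 0, 0, 0],
  [0.47, 0.71, 0, 0, 0, 0],
  [0.47, 0.71, 0, 0, 0, 0],
])

```text
time: 33.4
tool_pos: [0.5835, -0.1894, 0.1032]
tool_rot: [-3.141, -0.0, 1.655]
contact_force: [0.4, 0.3, -5.0]
opening: 0.0296
grip_force: 40.0
```

```bash
python3 -c "
from go import *
go(584.7,-189.4,68,1.656)"
```

```text
t 33.4 pos [ 0.5835 -0.1894  0.1032] yaw 1.6549 shift units [-0.002  0.012  0.352] ('rz', np.float64(-0.0004))
```

>>> move_arm([
  [0.004, 0.012, 0.2, 0, 0, 0],
  [0.004, 0.012, 0.26, 0, 0, 0],
  [0.004, 0.012, 0.3, 0, 0, 0],
  [0.004, 0.012, 0.33, 0, 0, 0],
  [0.004, 0.012, 0.37, 0, 0, 0],
  [0.004, 0.012, 0.37, 0, 0, 0],
])

```text
time: 34.15
tool_pos: [0.5851, -0.1883, 0.066]
tool_rot: [-3.141, 0.0, 1.656]
contact_force: [-0.6, -1.1, -5.9]
opening: 0.0287
grip_force: 40.0
```

>>> move_arm([
  [0, 0, 0.04, 0, 0, 0],
  [0, 0, 0.08, 0, 0, 0],
  [0, 0, 0.12, 0, 0, 0],
  [0, 0, 0.16, 0, 0, 0],
  [0, 0, 0.19, 0, 0, 0],
  [0, 0, 0.21, 0, 0, 0],
  [0, 0, 0.23, 0, 0, 0],
  [0, 0, 0.23, 0, 0, 0],
  [0, 0, 0.23, 0, 0, 0],
])

```text
time: 35.28
tool_pos: [0.5858, -0.1888, 0.0463]
tool_rot: [3.14, 0.002, 1.656]
contact_force: [-7.5, -0.8, 16.4]
opening: 0.029
grip_force: 40.0
```

>>> move_arm([
  [0, 0, 0.01, 0, 0, 0],
  [0, 0, 0.02, 0, 0, 0],
  [0, 0, 0.02, 0, 0, 0],
])

```text
time: 35.65
tool_pos: [0.5858, -0.1888, 0.0463]
tool_rot: [3.139, 0.003, 1.657]
contact_force: [-11.7, 1.4, 29.7]
opening: 0.0294
grip_force: 40.0
```

>>> move_arm([
  [0, 0, -0.03, 0, 0, 0],
  [0, 0, -0.03, 0, 0, 0],
  [0, 0, -0.03, 0, 0, 0],
  [0, 0, -0.03, 0, 0, 0],
  [0, 0, -0.5, 0, 0, 0],
  [0, 0, -0.9, 0, 0, 0],
  [0, 0, -0.9, 0, 0, 0],
  [0, 0, -0.9, 0, 0, 0],
], fingers=0.3)

```text
time: 36.65
tool_pos: [0.5848, -0.1879, 0.1304]
tool_rot: [-3.141, -0.001, 1.656]
contact_force: [-0.0, 0.6, -1.2]
opening: 0.0599
grip_force: 0.0
```

>>> move_arm([
  [0.77, -0.25, -0.4, 0, 0, 0],
  [0.77, -0.25, -0.4, 0, 0, 0],
  [0.77, -0.25, -0.4, 0, 0, 0],
])

```text
time: 37.02
tool_pos: [0.5536, -0.1122, 0.1714]
tool_rot: [3.141, 0.0, 1.658]
contact_force: [0.3, -0.9, 0.2]
opening: 0.0599
grip_force: 0.0
```

>>> move_arm([
  [0.77, -0.25, -0.4, 0, 0, 0],
  [0.77, -0.25, -0.4, 0, 0, 0],
  [0.77, -0.25, -0.4, 0, 0, 0],
])

```text
time: 37.4
tool_pos: [0.5226, -0.0386, 0.2113]
tool_rot: [3.141, 0.0, 1.658]
contact_force: [-0.4, -1.6, -0.2]
opening: 0.0599
grip_force: 0.0
```

>>> move_arm([
  [0.77, -0.25, -0.4, 0, 0, 0],
  [0.77, -0.25, -0.4, 0, 0, 0],
  [0.77, -0.25, -0.4, 0, 0, 0],
])

```text
time: 37.78
tool_pos: [0.4915, 0.0354, 0.251]
tool_rot: [3.141, 0.001, 1.657]
contact_force: [0.9, -0.6, -1.8]
opening: 0.0597
grip_force: 0.0
```

>>> move_arm([
  [0.77, -0.25, -0.4, 0, 0, 0.077],
  [0.77, -0.25, -0.4, 0, 0, 0.077],
  [0.77, -0.25, -0.4, 0, 0, 0.077],
  [0.77, -0.25, -0.4, 0, 0, 0.077],
  [0.77, -0.25, -0.4, 0, 0, 0.077],
  [0.77, -0.25, -0.4, 0, 0, 0.077],
  [0.77, -0.25, -0.4, 0, 0, 0.077],
], fingers=1)

```text
time: 38.65
tool_pos: [0.4595, 0.1098, 0.291]
tool_rot: [-3.141, 0.0, 1.414]
contact_force: [-0.3, -0.6, -0.7]
opening: 0.0917
grip_force: 0.0
```

```bash
python3 -c "
from go import *
c,W=cloud('side');bushes(W,c['image'])
go(458,267,200,1.414)
c,W=cloud('wrist');I=c['image'];save(I,'w5.png');np.savez('/tmp/w5.npz',W=W,I=I)
hsv=cv2.cvtColor(I,cv2.COLOR_RGB2HSV)
box=(W[...,0]>.36)&(W[...,0]<.56)&(W[...,1]>.15)&(W[...,1]<.38)
mm=box&(W[...,2]>.09)&(W[...,2]<.2)
k,L,st,ce=cv2.connectedComponentsWithStats(mm.astype(np.uint8))
for i in range(1,k):
    if st[i,4]>40:
        p=W[L==i]; t=p[p[:,2]>.128]; print('tail',ce[i],st[i,4],p[:,2].max(),'mid',t.mean(0).round(4),rect(p), rect(t) if len(t) else '')
r=W[box&(abs(W[...,2]-.07)<.004)&(hsv[...,1]>90)]; print('rail',len(r),rect(r))
r=W[box&(abs(W[...,2]-.012)<.004)&(hsv[...,1]>90)]; print('foot',len(r),rect(r))
"
```

```text
bush px [332. 193.] 227 z 0.0757 neck c 566.6 25.5 r 17.1
bush px [349. 204.] 253 z 0.075 neck c 571.9 -48.0 r 14.2
bush px [368. 217.] 281 z 0.0747 neck c 578.8 -119.5 r 15.0
bush px [388. 231.] 314 z 0.0746 neck c 583.4 -190.4 r 15.5
bush px [474. 290.] 94 z 0.0255 neck c 629.9 -420.3 r 105.0
t 38.7 pos [0.4595 0.11   0.2911] yaw 1.4139 shift units [ 1.549 -0.26   0.911] ('rz', np.float64(-0.0))
tail [283.6097561    1.90243902] 41 0.10435313471385549 mid [nan nan nan] [[443.70001220703125, 304.70001220703125], [444.5, 301.20001220703125], [453.5, 303.1000061035156], [452.70001220703125, 306.70001220703125]] 
tail [296.01052632   3.83157895] 95 0.09812636603246488 mid [nan nan nan] [[455.6000061035156, 298.5], [466.6000061035156, 297.0], [467.70001220703125, 304.29998779296875], [456.6000061035156, 305.8999938964844]] 
tail [275.46585366  84.62560976] 820 0.14323813888324255 mid [0.422  0.2211 0.1374] [[414.5, 207.1999969482422], [435.8999938964844, 203.60000610351562], [440.8999938964844, 233.3000030517578], [419.6000061035156, 237.0]] [[414.5, 207.1999969482422], [424.0, 205.60000
[... 319 characters left out ...]
197.10000610351562], [479.6000061035156, 226.8000030517578], [470.3999938964844, 228.3000030517578]]
tail [296.51051051  87.41741742] 333 0.09795245640423778 mid [nan nan nan] [[438.6000061035156, 200.10000610351562], [449.20001220703125, 198.1999969482422], [455.6000061035156, 233.60000610351562], [445.0, 235.5]] 
rail 689 [[436.20001220703125, 183.0], [446.0, 181.3000030517578], [467.1000061035156, 302.6000061035156], [457.29998779296875, 304.29998779296875]]
foot 3419 [[406.70001220703125, 183.39999389648438], [475.8999938964844, 172.39999389648438], [500.5, 328.1000061035156], [431.3999938964844, 339.1000061035156]]<string>:12: RuntimeWarning: Mean of empty slice.
  ret = um.true_divide(
```

View pics/w5.png

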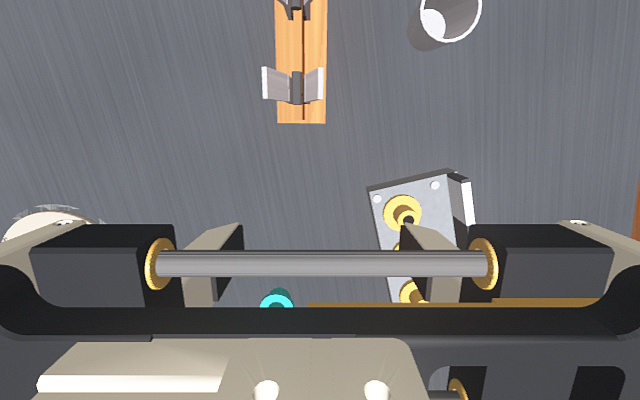

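All four seated bushings show neck tops at the expected height. The near clamp's tails are at (267,84) and (315,84), which gives a centre of about (447,217) and a yaw of about -9.7°. I hover over it.

>>> move_arm([
  [0.52, -0.145, 0.4, 0, 0, 0.004],
  [0.52, -0.145, 0.4, 0, 0, 0.004],
  [0.52, -0.145, 0.4, 0, 0, 0.004],
], newtons=20)

```text
time: 39.12
tool_pos: [0.4533, 0.164, 0.2514]
tool_rot: [3.141, 0.0, 1.403]
contact_force: [0.1, 0.4, 0.4]
opening: 0.0917
grip_force: 0.0
```

>>> move_arm([
  [0.52, -0.145, 0.5, 0, 0, 0],
  [0.52, -0.145, 0.5, 0, 0, 0],
  [0.52, -0.145, 0.5, 0, 0, 0],
  [0.52, -0.145, 0.5, 0, 0, 0],
  [0.52, -0.145, 0.5, 0, 0, 0],
  [0.52, -0.145, 0.5, 0, 0, 0],
])

```text
time: 39.88
tool_pos: [0.448, 0.2171, 0.2018]
tool_rot: [3.14, -0.001, 1.401]
contact_force: [0.2, -0.2, -0.5]
opening: 0.0919
grip_force: 0.0
```

```bash
python3 -c "
from go import *
go(447.2,217,106,1.4015)
c,W=cloud('wrist');I=c['image'];hsv=cv2.cvtColor(I,cv2.COLOR_RGB2HSV)
box=(W[...,0]>.36)&(W[...,0]<.56)&(W[...,1]>.26)&(W[...,1]<.38)
mm=box&(W[...,2]>.09)&(W[...,2]<.16)
k,L,st,ce=cv2.connectedComponentsWithStats(mm.astype(np.uint8))
for i in range(1,k):
    if st[i,4]>40:
        p=W[L==i]; print('tail',ce[i],st[i,4],p[:,2].max(),rect(p))
"
```

```text
t 39.9 pos [0.448  0.2171 0.2018] yaw 1.4009 shift units [-0.003 -0.009  0.958] ('rz', np.float64(-0.0002))
tail [347.2832244   75.69716776] 1377 0.1429175579779126 [[470.70001220703125, 299.6000061035156], [491.6000061035156, 296.20001220703125], [496.5, 326.20001220703125], [475.70001220703125, 329.6000061035156]]
tail [292.69225251  75.77259684] 1394 0.14268709075427566 [[431.3999938964844, 306.0], [452.70001220703125, 302.79998779296875], [457.1000061035156, 332.8999938964844], [435.79998779296875, 336.0]]
tail [320.07952623  80.34517766] 591 0.09834892651897181 [[455.3999938964844, 299.29998779296875], [466.3999938964844, 297.29998779296875], [472.8999938964844, 332.8999938964844], [461.8999938964844, 334.8999938964844]]
```

>>> move_arm([
  [0, -0.008, 0.4, 0, 0, 0],
  [0, -0.008, 0.75, 0, 0, 0],
  [0, -0.008, 0.95, 0, 0, 0],
  [0, -0.008, 0.95, 0, 0, 0],
  [0, -0.008, 0.95, 0, 0, 0],
])

```text
time: 40.55
tool_pos: [0.4475, 0.2179, 0.1071]
tool_rot: [3.14, -0.001, 1.402]
contact_force: [0.1, 0.1, -0.1]
opening: 0.092
grip_force: 0.0
```

>>> move_arm([
  [0, 0, 0, 0, 0, 0],
  [0, 0, 0, 0, 0, 0],
  [0, 0, 0, 0, 0, 0],
  [0, 0, 0, 0, 0, 0],
  [0, 0, 0, 0, 0, 0],
  [0, 0, 0, 0, 0, 0],
  [0, 0, 0, 0, 0, 0],
  [0, 0, 0, 0, 0, 0],
], fingers=-1)

```text
time: 41.55
tool_pos: [0.4468, 0.2177, 0.1062]
tool_rot: [-3.142, -0.0, 1.402]
contact_force: [0.2, 0.5, -0.5]
opening: 0.0277
grip_force: 20.0
```

```bash
python3 -c "
from go import *
go(447.2,217,106,1.4015)
c,W=cloud('side'); save(cv2.resize(c['image'][110:210,210:330],None,fx=5,fy=5),'s6.png')"
```

```text
t 41.5 pos [0.4468 0.2177 0.1062] yaw 1.4017 shift units [-0.006  0.005  0.002] ('rz', np.float64(0.0001))
```

View pics/s6.png

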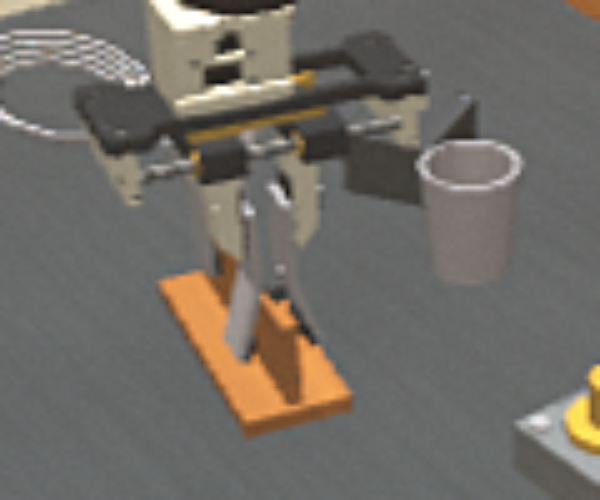

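The clamp is squeezed open astride the rail, with its jaws clear on both sides. I lift it and carry it to land_left.

>>> move_arm([
  [0, 0, -0.2, 0, 0, 0],
  [0, 0, -0.5, 0, 0, 0],
  [0, 0, -0.9, 0, 0, 0],
  [0, 0, -0.9, 0, 0, 0],
  [0, 0, -0.9, 0, 0, 0],
])

```text
time: 42.22
tool_pos: [0.4463, 0.2175, 0.1955]
tool_rot: [-3.141, 0.0, 1.402]
contact_force: [1.1, -0.0, -2.8]
opening: 0.0282
grip_force: 20.0
```

>>> move_arm([
  [-0.23, 0.37, 0, 0, 0, 0],
  [-0.46, 0.75, 0, 0, 0, 0],
  [-0.46, 0.75, 0, 0, 0, 0],
  [-0.46, 0.75, 0, 0, 0, 0],
])

```text
time: 42.72
tool_pos: [0.512, 0.1597, 0.1947]
tool_rot: [-3.138, 0.001, 1.401]
contact_force: [0.1, 1.2, -2.2]
opening: 0.0282
grip_force: 20.0
```

>>> move_arm([
  [-0.23, 0.37, 0, 0, 0, 0],
  [-0.46, 0.75, 0, 0, 0, 0],
  [-0.46, 0.75, 0, 0, 0, 0],
  [-0.46, 0.75, 0, 0, 0, 0],
])

```text
time: 43.22
tool_pos: [0.5779, 0.1027, 0.1956]
tool_rot: [-3.139, -0.0, 1.402]
contact_force: [0.5, 0.4, -1.5]
opening: 0.0282
grip_force: 20.0
```

>>> move_arm([
  [-0.23, 0.37, 0, 0, 0, -0.04],
  [-0.46, 0.75, 0, 0, 0, -0.081],
  [-0.46, 0.75, 0, 0, 0, -0.081],
  [-0.46, 0.75, 0, 0, 0, -0.081],
  [-0.46, 0.75, 0, 0, 0, -0.081],
  [-0.46, 0.75, 0, 0, 0, -0.081],
  [-0.46, 0.75, 0, 0, 0, -0.081],
])

```text
time: 44.1
tool_pos: [0.6452, 0.0443, 0.1965]
tool_rot: [3.141, -0.0, 1.657]
contact_force: [-0.7, 0.1, -1.6]
opening: 0.0282
grip_force: 20.0
```

```bash
python3 -c "
from go import *
go(645.7,44.1,114,1.655)
c,W=cloud('scene'); I=c['image']; save(cv2.resize(I[120:270,250:450],None,fx=4,fy=4),'s7.png')"
```

```text
t 44.1 pos [0.6452 0.0443 0.1965] yaw 1.6565 shift units [-0.002  0.005  0.825] ('rz', np.float64(0.0005))
```

View pics/s7.png

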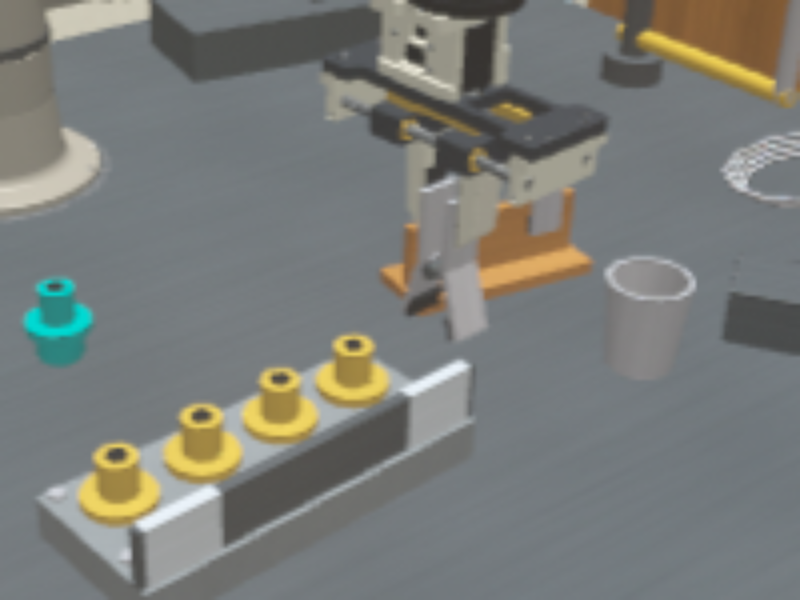

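The four bushings are home, and the clamp hangs open above land_left. I lower it.

>>> move_arm([
  [-0.002, 0.005, 0.3, 0, 0, 0],
  [-0.002, 0.005, 0.5, 0, 0, 0],
  [-0.002, 0.005, 0.62, 0, 0, 0],
  [-0.002, 0.005, 0.72, 0, 0, 0],
  [-0.002, 0.005, 0.82, 0, 0, 0],
  [-0.002, 0.005, 0.83, 0, 0, 0],
  [-0.002, 0.005, 0.83, 0, 0, 0],
])

```text
time: 45.02
tool_pos: [0.6462, 0.0436, 0.1136]
tool_rot: [3.141, 0.0, 1.656]
contact_force: [-0.0, 0.1, -1.6]
opening: 0.0283
grip_force: 20.0
```

```bash
python3 -c "
from go import *
go(645.7,44.1,113,1.655)"
```

```text
t 45.0 pos [0.6462 0.0436 0.1136] yaw 1.656 shift units [ 0.005 -0.004  0.006] ('rz', np.float64(0.0003))
```

>>> move_arm([
  [0, 0, 0, 0, 0, 0],
  [0, 0, 0, 0, 0, 0],
  [0, 0, 0, 0, 0, 0],
  [0, 0, 0, 0, 0, 0],
  [0, 0, 0, 0, 0, 0],
  [0, 0, 0, 0, 0, 0],
  [0, 0, 0, 0, 0, 0],
  [0, 0, 0, 0, 0, 0],
], fingers=0.9)

```text
time: 46.02
tool_pos: [0.6459, 0.0437, 0.1133]
tool_rot: [3.141, -0.0, 1.656]
contact_force: [-1.1, 0.4, 1.1]
opening: 0.0869
grip_force: 0.0
```

>>> move_arm([
  [0, 0, -0.1, 0, 0, 0],
  [0, 0, -0.4, 0, 0, 0],
  [0, 0, -0.9, 0, 0, 0],
  [0, 0, -0.9, 0, 0, 0],
  [0, 0, -0.9, 0, 0, 0],
])

```text
time: 46.65
tool_pos: [0.6457, 0.0437, 0.2034]
tool_rot: [3.141, -0.0, 1.656]
contact_force: [-0.6, -0.2, -0.0]
opening: 0.0872
grip_force: 0.0
```

```bash
cat > tails.py <<'E'
from go import *
def land(name='scene'):
    c,W=cloud(name)
    box=(W[...,0]>.58)&(W[...,0]<.74)&(W[...,1]>-.26)&(W[...,1]<.11)&(W[...,2]>.09)&(W[...,2]<.165)
    k,L,st,ce=cv2.connectedComponentsWithStats(box.astype(np.uint8))
    for i in range(1,k):
        if st[i,4]>25: p=W[L==i]; print(name,'tail',ce[i].round(),st[i,4],'zmax',p[:,2].max().round(4),'mean',p.mean(0).round(4),rect(p))
    return c
E
python3 -c "
from tails import *
land('side'); c=land(); save(cv2.resize(c['image'][150:270,290:410],None,fx=5,fy=5),'s8.png')
go(463.8,316.1,200,1.405)"
```

```text
side tail [352. 161.] 304 zmax 0.1502 mean [0.6477 0.0391 0.1212] [[613.9000244140625, 54.70000076293945], [617.7000122070312, 20.5], [680.0999755859375, 27.399999618530273], [676.2999877929688, 61.599998474121094]]
scene tail [359. 202.] 317 zmax 0.1464 mean [0.6467 0.0413 0.1186] [[615.0999755859375, 57.79999923706055], [617.7000122070312, 22.399999618530273], [680.4000244140625, 27.100000381469727], [677.7999877929688, 62.5]]
t 46.8 pos [0.6452 0.0436 0.202 ] yaw 1.6561 shift units [ 2.869 -1.575  0.025] ('rz', np.float64(0.0799))
```

View pics/s8.png

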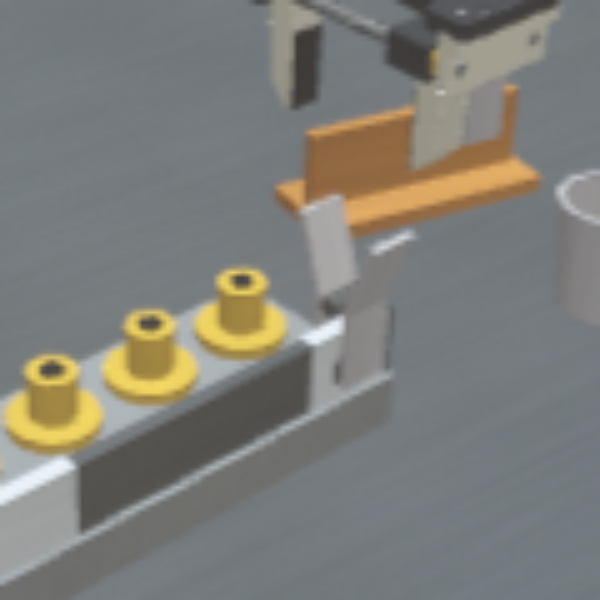

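Clamp 1 stands upright on land_left: its tails centre on (647,42), its top is about 147 mm up and its tips about 33 mm below the edge. On to the second clamp.

>>> move_arm([
  [0.956, -0.525, 0, 0, 0, 0],
  [0.956, -0.525, 0, 0, 0, 0],
  [0.956, -0.525, 0, 0, 0, 0],
], fingers=1)

```text
time: 47.12
tool_pos: [0.5832, 0.137, 0.2024]
tool_rot: [-3.139, -0.001, 1.66]
contact_force: [-0.5, 0.2, 0.0]
opening: 0.092
grip_force: 0.0
```

>>> move_arm([
  [0.956, -0.525, 0, 0, 0, 0],
  [0.956, -0.525, 0, 0, 0, 0],
  [0.956, -0.525, 0, 0, 0, 0],
])

```text
time: 47.5
tool_pos: [0.5236, 0.2269, 0.2026]
tool_rot: [-3.14, -0.0, 1.66]
contact_force: [0.3, -1.0, 0.2]
opening: 0.0916
grip_force: 0.0
```

>>> move_arm([
  [0.956, -0.525, 0, 0, 0, 0.08],
  [0.956, -0.525, 0, 0, 0, 0.08],
  [0.956, -0.525, 0, 0, 0, 0.08],
  [0.956, -0.525, 0, 0, 0, 0.08],
  [0.956, -0.525, 0, 0, 0, 0.08],
  [0.956, -0.525, 0, 0, 0, 0.08],
  [0.956, -0.525, 0, 0, 0, 0.08],
])

```text
time: 48.38
tool_pos: [0.465, 0.3154, 0.2032]
tool_rot: [3.142, -0.0, 1.404]
contact_force: [-0.3, 0.2, 0.3]
opening: 0.0917
grip_force: 0.0
```

```bash
python3 -c "
from go import *
go(463.8,316.1,106,1.405)"
```

```text
t 48.4 pos [0.465  0.3154 0.2032] yaw 1.4038 shift units [ 0.005 -0.013  0.972] ('rz', np.float64(-0.0004))
```

>>> move_arm([
  [0.005, -0.012, 0.4, 0, 0, 0],
  [0.005, -0.012, 0.75, 0, 0, 0],
  [0.005, -0.012, 0.97, 0, 0, 0],
  [0.005, -0.012, 0.97, 0, 0, 0],
  [0.005, -0.012, 0.97, 0, 0, 0],
])

```text
time: 49.0
tool_pos: [0.4641, 0.3169, 0.1073]
tool_rot: [3.14, -0.001, 1.405]
contact_force: [-0.3, 0.6, 0.0]
opening: 0.0919
grip_force: 0.0
```

>>> move_arm([
  [0, 0, 0, 0, 0, 0],
  [0, 0, 0, 0, 0, 0],
  [0, 0, 0, 0, 0, 0],
  [0, 0, 0, 0, 0, 0],
  [0, 0, 0, 0, 0, 0],
  [0, 0, 0, 0, 0, 0],
  [0, 0, 0, 0, 0, 0],
  [0, 0, 0, 0, 0, 0],
], fingers=-1)

```text
time: 50.0
tool_pos: [0.4634, 0.3167, 0.1062]
tool_rot: [-3.142, -0.0, 1.405]
contact_force: [0.8, -1.1, -0.9]
opening: 0.0281
grip_force: 20.0
```

>>> move_arm([
  [0, 0, -0.2, 0, 0, 0],
  [0, 0, -0.5, 0, 0, 0],
  [0, 0, -0.9, 0, 0, 0],
  [0, 0, -0.9, 0, 0, 0],
  [0, 0, -0.9, 0, 0, 0],
])

```text
time: 50.62
tool_pos: [0.4629, 0.3164, 0.1954]
tool_rot: [-3.14, 0.001, 1.405]
contact_force: [0.1, -0.9, -1.5]
opening: 0.0281
grip_force: 20.0
```

```bash
python3 -c "
from go import *
go(665.7,-195.1,196,1.655)"
```

```text
t 50.6 pos [0.4629 0.3164 0.1954] yaw 1.4048 shift units [-4.71   2.845 -0.006] ('rz', np.float64(-0.0796))
```

>>> move_arm([
  [-0.4, 0.24, -0.4, 0, 0, 0],
  [-0.942, 0.569, -0.4, 0, 0, 0],
  [-0.942, 0.569, -0.4, 0, 0, 0],
  [-0.942, 0.569, -0.4, 0, 0, 0],
])

```text
time: 51.12
tool_pos: [0.5033, 0.2142, 0.2348]
tool_rot: [-3.139, 0.001, 1.404]
contact_force: [0.2, -0.3, -2.2]
opening: 0.0283
grip_force: 20.0
```

>>> move_arm([
  [-0.5, 0.3, 0, 0, 0, 0],
  [-0.942, 0.569, 0, 0, 0, 0],
  [-0.942, 0.569, 0, 0, 0, 0],
])

```text
time: 51.5
tool_pos: [0.5449, 0.1106, 0.235]
tool_rot: [-3.14, 0.001, 1.402]
contact_force: [-0.1, 1.0, -1.8]
opening: 0.0281
grip_force: 20.0
```

>>> move_arm([
  [-0.5, 0.3, 0, 0, 0, 0],
  [-0.942, 0.569, 0, 0, 0, 0],
  [-0.942, 0.569, 0, 0, 0, 0],
])

```text
time: 51.88
tool_pos: [0.5856, 0.0088, 0.235]
tool_rot: [-3.14, 0.0, 1.403]
contact_force: [-0.4, 0.7, -2.2]
opening: 0.0287
grip_force: 20.0
```

>>> move_arm([
  [-0.5, 0.3, 0, 0, 0, 0],
  [-0.942, 0.569, 0, 0, 0, 0],
  [-0.942, 0.569, 0, 0, 0, 0],
])

```text
time: 52.25
tool_pos: [0.6261, -0.0931, 0.2348]
tool_rot: [-3.14, -0.0, 1.403]
contact_force: [0.2, 0.4, -1.5]
opening: 0.0284
grip_force: 20.0
```

>>> move_arm([
  [-0.5, 0.3, 0, 0, 0, -0.04],
  [-0.942, 0.569, 0.3, 0, 0, -0.0796],
  [-0.942, 0.569, 0.4, 0, 0, -0.0796],
  [-0.942, 0.569, 0.4, 0, 0, -0.0796],
  [-0.942, 0.569, 0.4, 0, 0, -0.0796],
  [-0.942, 0.569, 0.4, 0, 0, -0.0796],
  [-0.942, 0.569, 0.4, 0, 0, -0.0796],
])

```text
time: 53.12
tool_pos: [0.6664, -0.1942, 0.1972]
tool_rot: [3.14, 0.001, 1.656]
contact_force: [-1.3, -0.2, -1.1]
opening: 0.0279
grip_force: 20.0
```

```bash
python3 -c "
from go import *
go(665.7,-195.1,113.5,1.655)"
```

```text
t 53.1 pos [ 0.6664 -0.1942  0.1972] yaw 1.6555 shift units [-0.008 -0.009  0.837] ('rz', np.float64(0.0002))
```

>>> move_arm([
  [-0.008, -0.008, 0.3, 0, 0, 0],
  [-0.008, -0.008, 0.5, 0, 0, 0],
  [-0.008, -0.008, 0.62, 0, 0, 0],
  [-0.008, -0.008, 0.72, 0, 0, 0],
  [-0.008, -0.008, 0.83, 0, 0, 0],
  [-0.008, -0.008, 0.84, 0, 0, 0],
  [-0.008, -0.008, 0.84, 0, 0, 0],
])

```text
time: 54.0
tool_pos: [0.6657, -0.1958, 0.1126]
tool_rot: [3.141, 0.0, 1.655]
contact_force: [0.3, 0.0, -1.2]
opening: 0.0284
grip_force: 20.0
```

```bash
python3 -c "
from go import *
go(665.7,-195.1,113.5,1.655)"
```

```text
t 54.0 pos [ 0.6657 -0.1958  0.1126] yaw 1.6549 shift units [ 0.007  0.001 -0.009] ('rz', np.float64(-0.0))
```

>>> move_arm([
  [0, 0, 0, 0, 0, 0],
  [0, 0, 0, 0, 0, 0],
  [0, 0, 0, 0, 0, 0],
  [0, 0, 0, 0, 0, 0],
  [0, 0, 0, 0, 0, 0],
  [0, 0, 0, 0, 0, 0],
  [0, 0, 0, 0, 0, 0],
  [0, 0, 0, 0, 0, 0],
], fingers=0.9)

```text
time: 55.0
tool_pos: [0.6655, -0.1957, 0.1122]
tool_rot: [3.142, -0.0, 1.655]
contact_force: [0.3, -0.3, -0.5]
opening: 0.0874
grip_force: 0.0
```

>>> move_arm([
  [0, 0, -0.1, 0, 0, 0],
  [0, 0, -0.4, 0, 0, 0],
  [0, 0, -0.95, 0, 0, 0],
  [0, 0, -0.95, 0, 0, 0],
  [0, 0, -0.95, 0, 0, 0],
])

```text
time: 55.62
tool_pos: [0.6653, -0.1957, 0.2075]
tool_rot: [3.141, 0.0, 1.655]
contact_force: [-0.8, -0.3, 0.1]
opening: 0.0874
grip_force: 0.0
```

>>> move_arm([
  [-0.3, -1, -0.8, 0, 0, 0],
  [-0.3, -1, -0.8, 0, 0, 0],
  [-0.3, -1, -0.8, 0, 0, 0],
  [-0.3, -1, -0.8, 0, 0, 0],
  [-0.3, -1, -0.8, 0, 0, 0],
])

```text
time: 56.25
tool_pos: [0.5686, -0.2332, 0.285]
tool_rot: [-3.139, -0.002, 1.656]
contact_force: [1.5, -0.1, -0.6]
opening: 0.0873
grip_force: 0.0
```

```bash
python3 -c "
from tails import *
c=land('side');bushes(*(lambda cw:(cw[1],cw[0]['image']))(cloud('side'))); c=land(); save(cv2.resize(c['image'][170:280,240:400],None,fx=5,fy=5),'s9.png')"
```

```text
side tail [352. 161.] 308 zmax 0.1501 mean [0.6475 0.0389 0.1214] [[612.5999755859375, 54.599998474121094], [616.5, 19.100000381469727], [679.9000244140625, 26.0], [676.0, 61.599998474121094]]
side tail [417. 198.] 403 zmax 0.1491 mean [ 0.667  -0.1997  0.1213] [[632.4000244140625, -183.60000610351562], [634.7000122070312, -218.60000610351562], [698.0, -214.3000030517578], [695.7000122070312, -179.3000030517578]]
bush px [332. 193.] 231 z 0.0754 neck c 567.5 24.3 r 15.0
bush px [349. 204.] 256 z 0.0753 neck c 574.3 -46.5 r 16.4
bush px [368. 217.] 282 z 0.075 neck c 576.6 -118.7 r 15.1
bush px [388. 231.] 317 z 0.075 neck c 583.7 -190.3 r 15.8
bush px [474. 291.] 105 z 0.0266 neck c 628.5 -418.8 r 105.3
scene tail [359. 202.] 314 zmax 0.1467 mean [0.6466 0.0414 0.1186] [[618.0, 60.5], [618.5, 24.399999618530273], [678.7000122070312, 25.200000762939453], [678.2000122070312, 61.400001525878906]]
scene tail [291. 235.] 400 zmax 0.1456 mean [ 0.6663 -0.1975  0.1191] [[635.4000244140625, -181.39999389648438], [638.0999755859375, -215.60000610351562], [700.5999755859375, -210.8000030517578], [697.9000244140625, -176.60000610351562]]
```

View pics/s9.png

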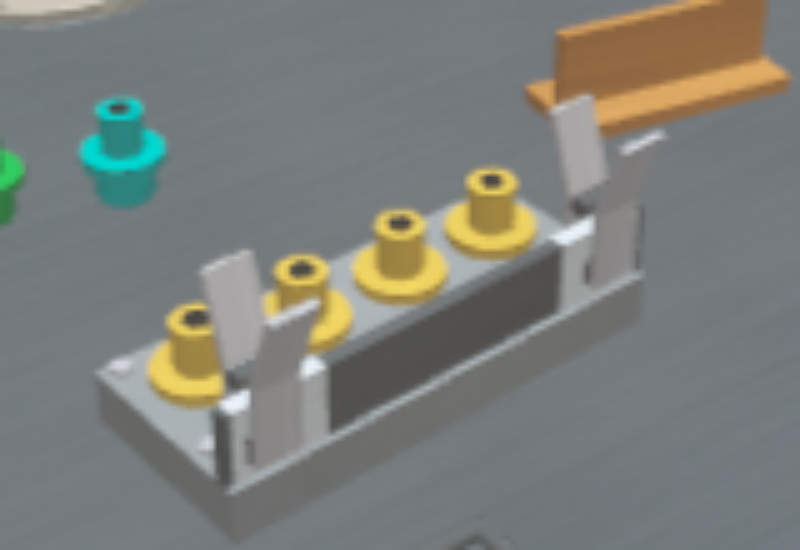

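All four bushings are flush on the block, and both clamps sit upright on their lands, at crop pixels (280,390) and (610,220).

```bash
python3 -c "
from cell import robot
print(robot.hand_in())"
```

```text
the job is handed in; nothing more can be done
None
```

The job is handed in: all four bronze bushings are pressed home in the jig, and one spring clamp sits upright on each land of the fence; the hammer, tin and bench block were not touched.

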